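Load the shaker and draw in its bars

ROBOT

A 6-joint arm with a two-finger parallel gripper is mounted at the origin on the work surface. World frame = base frame: x ahead of the robot, y to its left, z up, the work surface at z = 0. Lengths are in m, angles in rad, forces in N, time in s.
With the tool pointing down it reaches from about 0.35 to 0.975 m from the base axis. Payload 4.9 kg.
Tool frame: the origin (TCP) lies midway between the tips of the shut fingers; the grasp point (between the pads) lies robot.tcp_to_grasp behind it (robot.tcp_to_grasp is the distance from the TCP to the grasp point, in m); y points along the fingers, x is the direction in which the jaws open and shut, and the axes are right-handed (so a half turn about y gives the same grasp; the last joint's range is limited). The gripper opens to 85 mm and grips with 20 to 120 N. Pads are 22 mm wide; open, the fingers measure 114 mm over their backs; the gripper's body (76 mm by 85 mm) begins 54 mm behind the grasp point. The pads swing forward as they close: fully open they stand 13 mm farther back than shut.
Start: joints at [1.138, 0.053, 1.613, -0, 1.476, -0.119], TCP at [0.193, 0.594, 0.231] pointing down, gripper open.
Joint ranges: [-3.01, 3.01], [-1.01, 2.22], [0.06, 2.58], [-1.02, 4.17], [0.09, 2.62], [-3.14, 3.14]. Speed limits (rad/s): [2.57, 2.57, 3.14, 3.14, 3.14, 3.14].

INTERFACE

Orientations are given as a unit quaternion [w, x, y, z].
In Python, from rig import robot gives the robot as it stands. The module is installed in compiled form; this text tells all that it offers.
- The arm moves only by the tool step_arm, never from a script. Its argument "rows" is a list of rows, each a list of 7 numbers: the shift along the world's x, y, z in mm, then the turn, a rotation vector about the world's x, y, z in rad, then the finger opening in mm, from 0 to 85.4. In form: [[dx, dy, dz, wx, wy, wz, gripper], ...]. A call has exactly 5 rows; each row is the pose to reach, as a shift and turn from the pose measured when the call began; what a row does not reach only later rows make up. A row lasts 1/8 s, in which the tool goes at most 62.5 mm and 10.7 degrees, less where a joint would pass 70% of its speed; a pose out of reach is approached as far as the arm can. A call with a gripper value outside its range is refused whole. The fingers move at their own pace and stop on an object; the grip force is fixed at half the most. Time passes only in rows, so rows that repeat a pose let the fingers close, or fill a call up. It gives the time, the measured TCP pose, the force and the opening at its end, in the units of the state.
- robot.get_state(): the state, without advancing time (a new reading comes with each control period).
- robot.capture(name): name is "scene" or "top" or "wrist"; returns a dict with "img" (420x560x3 uint8, red, green, blue), "camera_matrix" (3x3 intrinsics, pixels), "D" ([k1, k2, p1, p2, k3] as OpenCV has them; the pictures are not rectified), "view" (4x4, takes a point from world to camera coordinates). Camera axes: x right, y down, z forward; pixel columns grow to the right and rows downward; lengths in m; the calibration is good to about 2 mm. A picture is of the moment at which its call begins. There is no depth.
- robot.finish_job(): hands the job in, once; it reports no verdict.
The state is a dict: "clock": time; "joints": joint angles; "qvel": joint speeds; "tau": joint torques, N m; "tcp_pos": TCP position; "orientation": TCP orientation; "ft_force": force on the tool from outside, world axes, zero at the start; "ft_torque": the same for the moment, N m; "width": finger opening in m.
Only numpy, scipy, OpenCV 4.12 (cv2) and the standard library are available. Lean on these libraries where they do the work, as an engineer would, in place of code of your own. Each camera call takes 0.05 s, during which the arm holds its last target.

TASK

Get the shaker ready: stand every sample pot on the bench upright between the two bars of its platform (the oblong one with its long sides along the bars) and close each with the lid of its own shape (a lid may be left over). Only when all the pots are in and lidded, turn the turnbuckle's sleeve by its spokes until both bars are drawn fully in to the stop, then leave everything standing there with the lids on; leave the other things on the bench alone.

Things in the scene. Friction and masses are not known exactly. Their poses are not given: they have to be found in the camera images.
- shaker: Fixed shaker platform; black plate 300 (x) by 390 mm (y, -140 to +250), top 50 mm above the bench. Origin: on the bench under the middle of the loading strip. Two aluminium bars along y (-125 to +125 mm), 14 mm thick, 22 mm high, flank the strip; inner faces at x = +-43.5 mm when apart, +-30 mm drawn in. A turnbuckle along x at y = +190 mm joins them; its upright lugs (x about +-118) are 76 mm high.
- sleeve (a joint): Turning angle of the turnbuckle's sleeve, 0 (bars fully apart, slack) to 9.14 rad (hard stop, bars fully drawn in); it starts between 0 and 0.7. It grows as the uppermost spoke is pushed towards the loading strip (platform -y). Each rad draws each bar in by 1.48 mm. It stays where it is left; turning takes about 0.15 N m.
- sleeve_mid (a point): Middle of the turnbuckle's sleeve, on its axis, 110 mm above the bench (60 mm above the plate), 190 mm to +y of the platform's origin. Sleeve 28 mm in diameter (33 mm at its end collars), 84 mm long, steel, with four spokes like a capstan.
- spoke_a (a point): Outer end of one of the sleeve's four spokes (52 mm from the sleeve's axis; spokes are 12 mm thick round bars 90 degrees apart, in the plane through sleeve_mid square to the axis).
- spoke_b (a point): Outer end of one of the sleeve's four spokes (52 mm from the sleeve's axis; spokes are 12 mm thick round bars 90 degrees apart, in the plane through sleeve_mid square to the axis).
- spoke_c (a point): Outer end of one of the sleeve's four spokes (52 mm from the sleeve's axis; spokes are 12 mm thick round bars 90 degrees apart, in the plane through sleeve_mid square to the axis).
- spoke_d (a point): Outer end of one of the sleeve's four spokes (52 mm from the sleeve's axis; spokes are 12 mm thick round bars 90 degrees apart, in the plane through sleeve_mid square to the axis).
- pot_round_c (a point): A light-grey moulded sample pot open at the top, round, 58 mm in diameter, 70 mm high, walls and floor 4 mm thick, standing upright on the bench at the start. Point: its centre, half-way up (35 mm above its underside); z up.  None if absent in this run.
- pot_square_c (a point): A light-grey moulded sample pot open at the top, square, 58 by 58 mm, 70 mm high, walls and floor 4 mm thick, standing upright on the bench at the start. Point: its centre, half-way up (35 mm above its underside); z up. x and y square to its sides. None if absent in this run.
- pot_oblong_c (a point): A light-grey moulded sample pot open at the top, oblong, 80 mm (x) by 58 mm (y), 70 mm high, walls and floor 4 mm thick, standing upright on the bench at the start. Point: its centre, half-way up (35 mm above its underside); z up.  None if absent in this run.
- lid_round_c (a point): Light-grey lid of the round pot, lying grip up: round 58 mm flange 4 mm thick, below it a round 44 mm plug 8 mm deep (3 mm clear all round in the pot's mouth), on top a bar grip 34 mm long (x), 16 mm wide (y), 24 mm high. Point: its centre, 18 mm above the plug's underside and below the top of the grip; z up. Fully on, it lies 45 mm above the pot's centre point.
- lid_square_c (a point): Light-grey lid of the square pot, lying grip up: square 58 mm flange 4 mm thick, below it a square 44 mm plug 8 mm deep (3 mm clear all round in the pot's mouth), on top a bar grip 34 mm long (x), 16 mm wide (y), 24 mm high. Point: its centre, 18 mm above the plug's underside and below the top of the grip; z up. Fully on, it lies 45 mm above the pot's centre point.
- lid_oblong_c (a point): Light-grey lid of the oblong pot, lying grip up: 80 (x) by 58 mm (y) flange 4 mm thick, below it a 66 by 44 mm plug 8 mm deep (3 mm clear all round in the pot's mouth), on top a bar grip 34 mm long (x), 16 mm wide (y), 24 mm high. Point: its centre, 18 mm above the plug's underside and below the top of the grip; z up. Fully on, it lies 45 mm above the pot's centre point.
- weight: Brass calibration weight with a knob, 40 mm in diameter, 56 mm high; bystander. Origin: its underside.
- driver: Screwdriver lying on the bench; bystander. Origin about its middle.
- tape_roll: Roll of clear tape lying flat, 84 mm in diameter, 25 mm high; bystander. Origin: centre of its underside.
- jar: Small glass jar, 48 mm in diameter, 60 mm high; bystander. Origin: its underside.
There are look-alikes about, which are no part of the job. Leave any purple or turquoise look-alike of the part that bears pot_round_c alone.

How it is judged:
By the outcome, as a careful person would: the job done as asked, in the order asked, and still so for the second after the job is handed in, with the robot touching nothing.
Of pot_round, pot_square, pot_oblong only 2 to 3 are there at a start; the rules pass over those that are not, and their reading is None.
At some moment in a run one of pot_round, lid_round, pot_square, lid_square, pot_oblong, lid_oblong may be knocked a few centimetres aside while the robot is not near it.
Once in a run the grip may slacken for a moment while it holds something.
It also fails if it takes over 210 s, if anything falls off the work surface, if the arm or the gripper's body presses on something with over 40 N, if the wrist force passes 120 N, or if a joint passes its speed limit or range.

## Working session

There is one attempt and no reset: what is moved stays moved. The work goes in short steps, Python scripts to look and compute and a tool call to move; the robot and the scene stay as the last step left them, time stands still between calls to the robot, and variables do not carry over. Pictures are saved under pics/ and viewed, and the job is handed in when it is done.

Besides the shell and the picture viewer there is one more tool, called after "Call:" as a command line: name --pt "numbers of a row" for each row, then --argument value for the rest. step_arm: Moves the arm, as the interface text tells. Its arguments: {"type":"object","properties":{"rows":{"type":"array","items":{"type":"array","items":{"type":"number"}}}},"required":["rows"]}

```bash
ls; mkdir -p pics
python3 - <<'E'
from rig import robot
import cv2
s=robot.get_state(); print(s, robot.tcp_to_grasp)
for n in("scene","top","wrist"):
    c=robot.capture(n); cv2.imwrite(f"pics/{n}0.png",c["img"][:,:,::-1]); print(n,c["camera_matrix"].tolist(),c["D"],c["view"].tolist())
E
```

```text
pics
{'clock': 0.0, 'joints': array([ 1.13798472e+00,  5.33388246e-02,  1.61427106e+00, -1.55909880e-05,
        1.47597980e+00, -1.19037096e-01]), 'qvel': array([ 8.94744473e-04,  4.14162992e-05, -1.63386172e-04,  5.51535258e-04,
        1.63801571e-03, -1.98181894e-05]), 'tau': array([ 4.78636084e-04, -3.93655729e+01, -3.70189083e+01, -1.59511819e-04,
        6.89987792e-03, -1.56585077e-05]), 'tcp_pos': array([0.19267592, 0.5939204 , 0.23008789]), 'orientation': array([-0.57163169,  0.57232999,  0.41512349, -0.41635091]), 'ft_force': array([-0.72562507,  0.39694984, -0.3372078 ]), 'ft_torque': array([-0.04667957,  0.01356352,  0.01160909]), 'width': 0.08570343104682746} 0.0187
scene [[471.6198848436601, 0.0, 279.62504984109484], [0.0, 471.6198848436601, 210.26168909571788], [0.0, 0.0, 1.0]] [-0.00519385  0.          0.          0.          0.        ] [[-0.6977845467903891, 0.7160593567230897, -0.01886064447059767, 0.3298316713372867], [0.4231811698760254, 0.39085093499603535, -0.8174064130376539, -0.16016725579635274], [-0.5779398097751098, -0.5783550330567202, -0.575752578817559
[... 262 characters left out ...]
153, -0.012950174490903452, 0.06115736364407193], [-0.9815549986910812, 0.00536662211525018, -0.19110464126133545, 0.5310535282539228], [0.19115728532657775, 0.012148382507225686, -0.9814842378097733, 1.6632441105075608], [0.0, 0.0, 0.0, 1.0]]
wrist [[333.35363939245417, 0.0, 277.0764145342218], [0.0, 333.35363939245417, 207.2662153988827], [0.0, 0.0, 1.0]] [-0.0727027  0.         0.         0.         0.       ] [[0.30820458151489455, 0.9513199083239395, -0.0006065968697375856, -0.6236914754273447], [0.900060278204308, -0.29139110332898566, 0.32401037097522395, -0.041478012053355114], [0.30806075948100664, -0.1004074545402384, -0.9460533344060139, 0.38006899954374596], [0.0, 0.0, 0.0, 1.0]]
```

View pics/scene0.png

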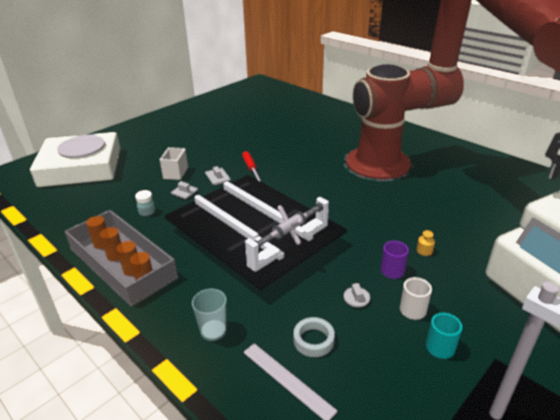

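View pics/top0.png

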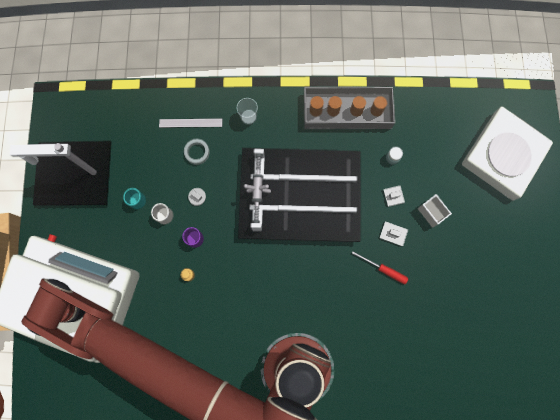

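View pics/wrist0.png

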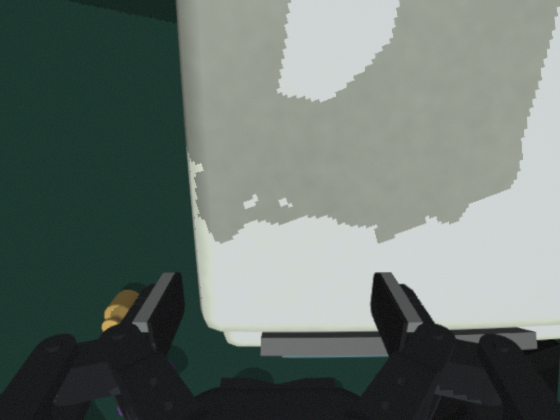

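The pots I can see are a light-grey one at top (160,214), with purple (192,237) and turquoise (132,198) look-alikes next to it, and an angular grey one at (435,210). The lids are at (197,197), (394,196) and (394,234). I'll enlarge these.

```bash
cat > h.py <<'E'
import numpy as np, cv2
from scipy.spatial.transform import Rotation as R
def cap(n,name=None):
    from rig import robot
    c=robot.capture(n); 
    if name: cv2.imwrite(f"pics/{name}.png",c["img"][:,:,::-1]); np.savez(f"pics/{name}.npz",K=c["camera_matrix"],D=c["D"],V=c["view"])
    return c
def load(name):
    z=np.load(f"pics/{name}.npz"); return dict(camera_matrix=z["K"],D=z["D"],view=z["V"])
def ray(c,uv):
    p=cv2.undistortPoints(np.array([[uv]],float),c["camera_matrix"],np.array(c["D"]))[0,0]
    V=np.array(c["view"]); Rm=V[:3,:3]; o=-Rm.T@V[:3,3]; d=Rm.T@np.array([p[0],p[1],1]); return o,d/np.linalg.norm(d)
def onz(c,uv,z):
    o,d=ray(c,uv); return o+d*(z-o[2])/d[2]
def tri(l):
    A=np.zeros((3,3));b=np.zeros(3);rs=[ray(c,uv) for c,uv in l]
    for o,d in rs:
        P=np.eye(3)-np.outer(d,d);A+=P;b+=P@o
    p=np.linalg.solve(A,b); return p,[float(np.linalg.norm((np.eye(3)-np.outer(d,d))@(p-o))*1000) for o,d in rs]
def proj(c,X):
    V=np.array(c["view"]); r,_=cv2.Rodrigues(V[:3,:3]); p,_=cv2.projectPoints(np.atleast_2d(np.array(X,float)),r,V[:3,3],c["camera_matrix"],np.array(c["D"])); return p[:,0]
def crop(name,out,x0,y0,x1,y1,k):
    im=cv2.imread(f"pics/{name}.png")[y0:y1,x0:x1]; cv2.imwrite(f"pics/{out}.png",cv2.resize(im,None,fx=k,fy=k,interpolation=cv2.INTER_CUBIC))
E
python3 - <<'E'
from h import *
cap("top","t1");cap("scene","s1")
crop("t1","t1a",370,130,470,270,4) 
crop("t1","t1b",110,120,290,260,4)
crop("s1","s1a",130,130,350,290,3.6)
crop("s1","s1b",330,210,480,370,3.6)
E
```

```text
(no output)
```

View pics/t1a.png

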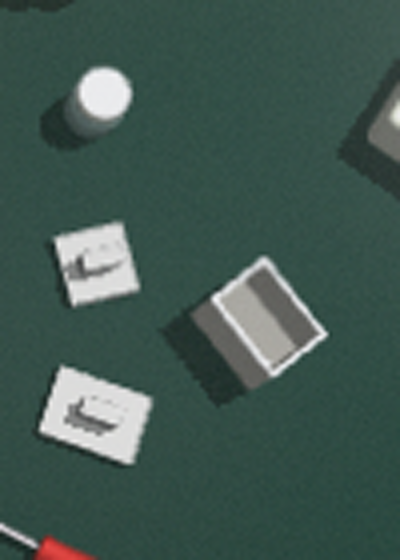

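View pics/t1b.png

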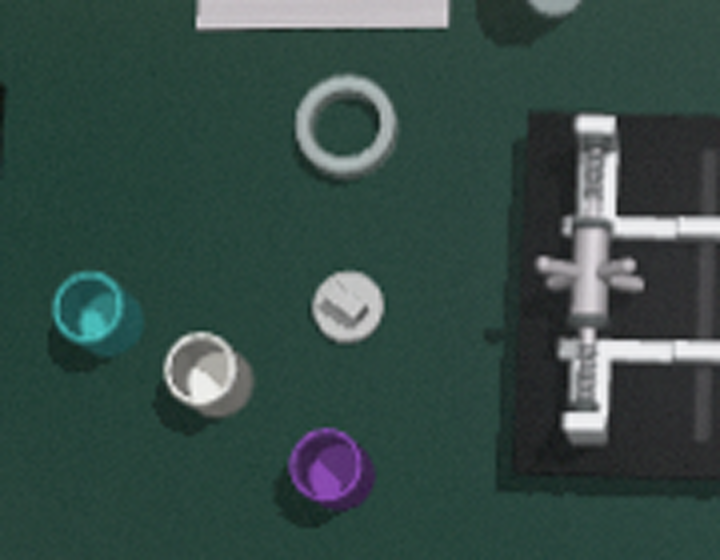

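View pics/s1a.png

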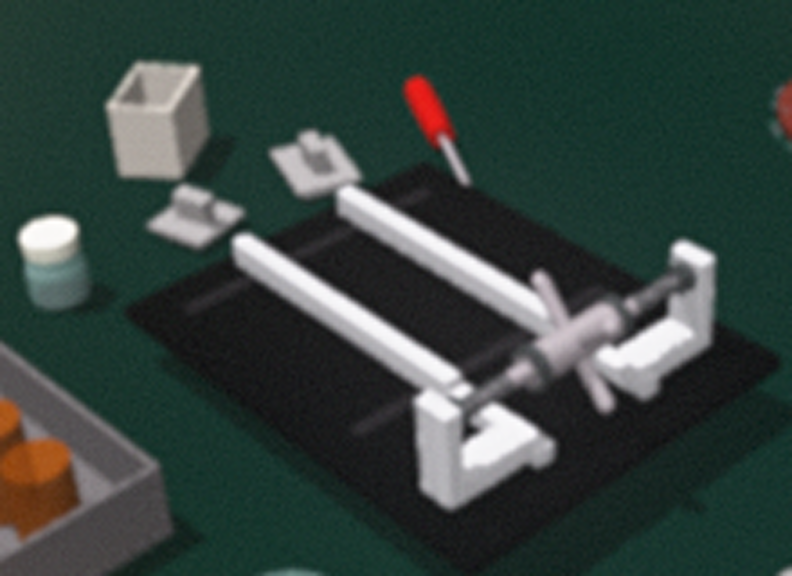

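View pics/s1b.png

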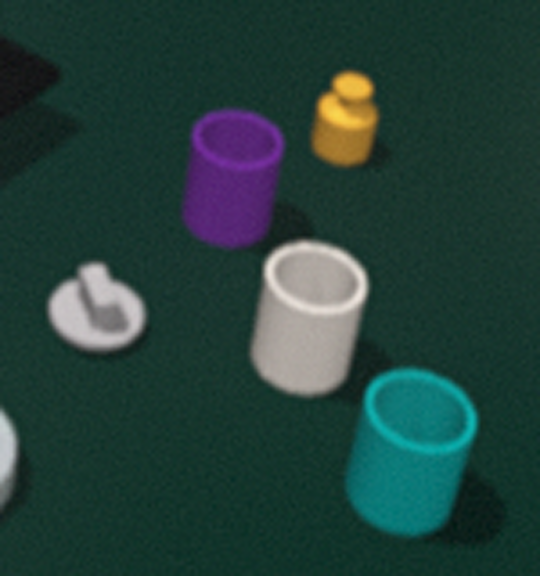

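The angular pot's rim has sides of about 98 and 66 crop pixels (ratio 1.48), so it is the **oblong** pot and the square one is absent. Its lid is the oblong one at top (394,234). The square lid at (394,196) is the spare. The round pot is the light-grey one at (160,212), and its lid is at (197,197). Next I'll measure coarsely.

Run:
```python
from h import *
t=load("t1");s=load("s1")
f=lambda p,k,x,y:((p[0]+.5)/k-.5+x,(p[1]+.5)/k-.5+y)
ta=lambda *p:f(p,4,370,130); tb=lambda *p:f(p,4,110,120); sa=lambda *p:f(p,3.6,130,130); sb=lambda *p:f(p,3.6,330,210)
np.set_printoptions(precision=4,suppress=True)
print("round rim",tri([(t,tb(200,369)),(s,sb(315,276))]))
print("obl rim corners",[tri([(t,ta(*a)),(s,sa(*b))]) for a,b in [((212,300),(202,68)),((263,258),(200,68))]])
for p in [(263,258),(327,333),(272,375),(212,300)]: print(" obl z70",onz(t,ta(*p),.07))
print("lid round grip-ish/flange z12",onz(t,tb(348,306),.012), "top", tri([(t,tb(345,298)),(s,sb(95,285))]))
for p in [(62,367),(152,398),(132,465),(38,432)]: print(" lidobl z12",onz(t,ta(*p),.012))
for p in [(53,237),(123,222),(140,292),(72,306)]: print(" lidsq z12",onz(t,ta(*p),.012))
# plate corners from full top img
for p in [(241,149),(361,151),(360,241.5),(238,239.5)]: print("plate z50",onz(t,p,.05))
for a,b in [((594,222),(520,370)),((588,320),(628,315))]: print("collars",tri([(t,tb(*a)),(s,sa(*b))]))
```

```text
round rim (array([0.4972, 0.4371, 0.0718]), [1.0340776402536775, 1.0340776402535612])
obl rim corners [(array([ 0.5012, -0.3855,  0.1145]), [8.483906296822, 8.483906296822026]), (array([ 0.515 , -0.4088,  0.119 ]), [32.81537932322642, 32.81537932322657])]
 obl z70 [ 0.5502 -0.4473  0.07  ]
 obl z70 [ 0.4886 -0.4963  0.07  ]
 obl z70 [ 0.455  -0.4491  0.07  ]
 obl z70 [ 0.5161 -0.4034  0.07  ]
lid round grip-ish/flange z12 [0.5597 0.3298 0.012 ] top (array([0.5618, 0.3274, 0.037 ]), [1.0439846983776369, 1.0439846983775307])
 lidobl z12 [ 0.4718 -0.2907  0.012 ]
 lidobl z12 [ 0.4456 -0.3644  0.012 ]
 lidobl z12 [ 0.3906 -0.3454  0.012 ]
 lidobl z12 [ 0.4184 -0.269   0.012 ]
 lidsq z12 [ 0.5809 -0.2877  0.012 ]
 lidsq z12 [ 0.5934 -0.3471  0.012 ]
 lidsq z12 [ 0.534  -0.3585  0.012 ]
 lidsq z12 [ 0.5226 -0.3011  0.012 ]
plate z50 [0.7093 0.1809 0.05  ]
plate z50 [ 0.7003 -0.2136  0.05  ]
plate z50 [ 0.4018 -0.2005  0.05  ]
plate z50 [0.4103 0.1873 0.05  ]
collars (array([0.6069, 0.1191, 0.1114]), [2.501166036336729, 2.501166036336469])
collars (array([0.523 , 0.1286, 0.1166]), [4.609052650253889, 4.6090526502539415])
```

```bash
cat >> h.py <<'E'
def Rd(yaw):
    # tool pointing down, jaw (tool x) along world angle yaw
    x=np.array([np.cos(yaw),np.sin(yaw),0]); z=np.array([0,0,-1.]); return np.c_[x,np.cross(z,x),z]
def st():
    from rig import robot
    s=robot.get_state(); q=np.array(s["orientation"]); return s,R.from_quat(np.r_[q[1:],q[0]])
def plan(pos,yaw=None):
    s,r=st(); d=(np.array(pos)-s["tcp_pos"])*1000
    if yaw is None: w=np.zeros(3)
    else: w=(R.from_matrix(Rd(yaw))*r.inv()).as_rotvec()
    print("clock %.1f"%s["clock"],"d",d.round(1),"w",w.round(3),"deg",round(float(np.degrees(np.linalg.norm(w))),1),"F",np.round(s["ft_force"],1),"W",round(s["width"]*1000,1))
E
python3 - <<'E'
from h import *
t=load("t1")
np.set_printoptions(precision=4,suppress=True)
f=lambda p,k,x,y:((p[0]+.5)/k-.5+x,(p[1]+.5)/k-.5+y)
print("purple",onz(t,f((326,466),4,110,120),.07),"turq",onz(t,f((88,307),4,110,120),.07))
s,r=st(); print(r.as_matrix(), s["tcp_pos"])
c=np.array(cap("wrist")["view"]); print("cam pos in tool", r.as_matrix().T@(-c[:3,:3].T@c[:3,3]-s["tcp_pos"]), "cam axes in tool",r.as_matrix().T@c[:3,:3].T)
for y in (-1.25,178.75): plan([.45,.43,.25],np.radians(y))
E
```

```text
purple [0.4188 0.3343 0.07  ] turq [0.5483 0.533  0.07  ]
[[ 0.3087 -0.0004 -0.9512]
 [ 0.9512 -0.0009  0.3087]
 [-0.001  -1.      0.0001]] [0.1928 0.5942 0.2307]
cam pos in tool [-0.0008 -0.1424  0.0842] cam axes in tool [[ 1.      0.      0.0013]
 [-0.0013 -0.3242  0.946 ]
 [ 0.0005 -0.946  -0.3242]]
clock 0.3 d [ 257.2 -164.3   19.2] w [-1.354 -0.963 -0.991] deg 110.8 F [-0.3  0.1 -0.8] W 85.3
clock 0.3 d [ 257.2 -164.3   19.2] w [ 1.026 -1.444  1.421] deg 130.1 F [-0.3  0.1 -0.8] W 85.3
```

```bash
cat >> h.py <<'E'
def Rd(yaw):
    x=np.array([np.cos(yaw),np.sin(yaw),0]); y=np.array([0,0,-1.]); return np.c_[x,y,np.cross(x,y)]
E
python3 - <<'E'
from h import *
plan([.497,.36,.25],np.radians(-1.25))
E
```

```text
clock 0.3 d [ 304.2 -234.3   19.2] w [ 0.000e+00 -1.000e-03 -1.279e+00] deg 73.3 F [-0.3  0.1 -0.8] W 85.3
```

Call:
step_arm --pt "60 -50 20 0 0 -0.18 85" --pt "120 -95 20 0 0 -0.36 85" --pt "180 -145 20 0 0 -0.54 85" --pt "240 -190 20 0 0 -0.72 85" --pt "304 -220 20 0 0 -0.9 85"

```text
clock: 0.92
tcp_pos: [0.4418, 0.4064, 0.2511]
orientation: [0.696, -0.696, -0.123, 0.124]
ft_force: [0.0, 0.6, -0.8]
width: 0.085
```

Call:
step_arm --pt "0 20 0 0 0 -0.18 85" --pt "0 20 0 0 0 -0.36 85" --pt "0 20 0 0 0 -0.38 85" --pt "0 20 0 0 0 -0.38 85" --pt "0 20 0 0 0 -0.38 85"

```text
clock: 1.55
tcp_pos: [0.4416, 0.4265, 0.2511]
orientation: [0.707, -0.707, 0.01, -0.01]
ft_force: [-0.4, 0.5, 0.5]
width: 0.0853
```

Run:
```python
from h import *
plan([.497,.40,.25],np.radians(-1.25))
cap("wrist","w1");cap("top","t2")
```

```text
clock 1.6 d [ 55.4 -26.5  -1.1] w [-0.001  0.     0.005] deg 0.3 F [-0.4  0.5  0.5] W 85.3
```

View pics/w1.png

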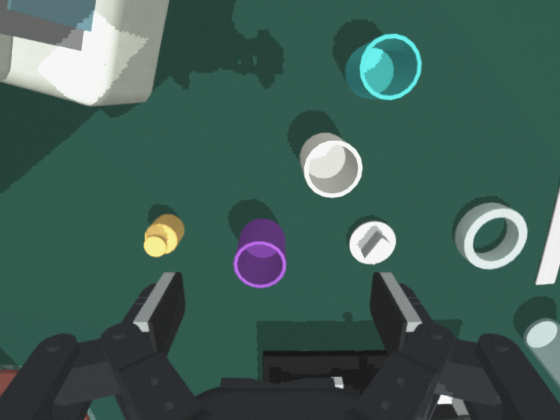

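View pics/t2.png

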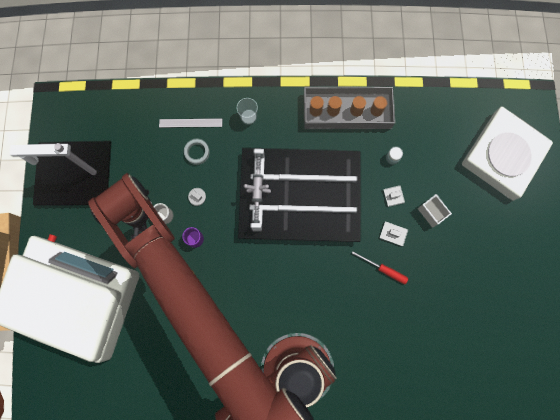

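Run:
```python
from h import *
crop("w1","w1a",280,100,430,290,3)
```

```text
(no output)
```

View pics/w1a.png

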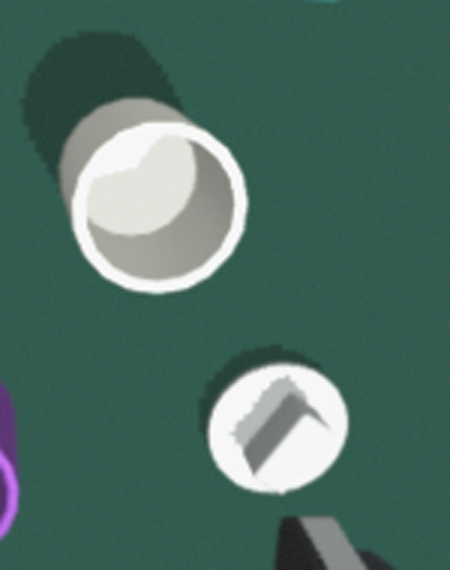

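Run:
```python
from h import *
np.set_printoptions(precision=4,suppress=True)
t=load("t1");w=load("w1")
f=lambda p,k,x,y:((p[0]+.5)/k-.5+x,(p[1]+.5)/k-.5+y)
wa=lambda *p:f(p,3,280,100); tb=lambda *p:f(p,4,110,120)
p,e=tri([(t,tb(200,369)),(w,wa(159,208))]);print("pot",p,e,onz(w,wa(159,208),.07))
print([onz(w,wa(*q),.07) for q in [(71,208),(248,208),(159,121),(159,294)]])
p,e=tri([(t,tb(348,306)),(w,wa(278,428))]);print("lid",p,e,onz(w,wa(278,428),.012))
plan([.497,.437,.25],np.radians(-1.25))
```

```text
pot [0.4964 0.438  0.0718] [0.35494785883624796, 0.3549478588362916] [0.4963 0.4376 0.07  ]
[array([0.4672, 0.4384, 0.07  ]), array([0.5259, 0.4369, 0.07  ]), array([0.4956, 0.4662, 0.07  ]), array([0.497 , 0.4079, 0.07  ])]
lid [0.5591 0.3296 0.0126] [0.5087014226974692, 0.5087014226971919] [0.5588 0.3293 0.012 ]
clock 1.6 d [55.3 10.6 -1.1] w [-0.     0.     0.006] deg 0.3 F [-0.  -0.2  0.4] W 85.0
```

Call:
step_arm --pt "55 11 0 0 0 0 85" --pt "55 11 -50 0 0 0 85" --pt "55 11 -110 0 0 0 85" --pt "55 11 -150 0 0 0 85" --pt "55 11 -150 0 0 0 85"

```text
clock: 2.28
tcp_pos: [0.4939, 0.4356, 0.0963]
orientation: [-0.705, 0.709, -0.012, 0.007]
ft_force: [-0.2, 0.4, 0.3]
width: 0.085
```

Run:
```python
from h import *
plan([.4964,.4378,.031],np.radians(-1.25))
cap("wrist","w2")
```

```text
clock 2.3 d [  2.5   2.2 -65.3] w [ 0.005 -0.007  0.005] deg 0.6 F [-0.2  0.4  0.3] W 85.0
```

View pics/w2.png

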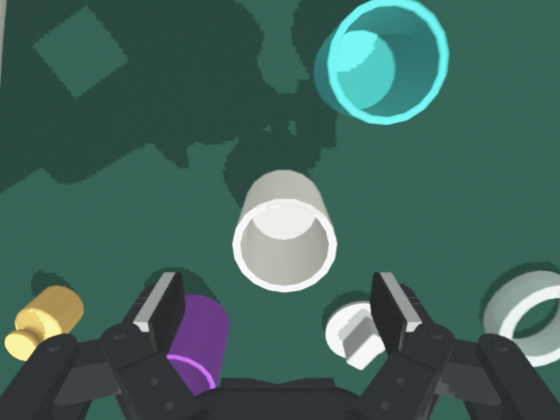

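The pot's rim, centred at (285,245), lies midway between the fingers (178 and 380), and nothing is under the fingertips. I'll descend and close.

Call:
step_arm --pt "2 2 -30 0 0 0 85" --pt "2 2 -60 0 0 0 85" --pt "2 2 -65 0 0 0 85" --pt "2 2 -65 0 0 0 85" --pt "2 2 -65 0 0 0 50"

```text
clock: 2.95
tcp_pos: [0.4993, 0.4401, 0.0377]
orientation: [0.707, -0.707, 0.009, -0.01]
ft_force: [-0.2, -0.2, -0.1]
width: 0.0692
```

Call:
step_arm --pt "0 0 0 0 0 0 40" --pt "0 0 0 0 0 0 40" --pt "0 0 0 0 0 0 40" --pt "0 0 0 0 0 0 40" --pt "0 0 0 0 0 0 40"

```text
clock: 3.58
tcp_pos: [0.5, 0.4406, 0.039]
orientation: [0.708, -0.706, 0.009, -0.011]
ft_force: [-0.8, 0.6, 5.5]
width: 0.0555
```

Call:
step_arm --pt "0 0 20 0 0 0 40" --pt "0 0 60 0 0 0 40" --pt "0 0 100 0 0 0 40" --pt "0 0 140 0 0 0 40" --pt "0 0 140 0 0 0 40"

```text
clock: 4.2
tcp_pos: [0.502, 0.442, 0.1846]
orientation: [0.71, -0.704, 0.006, -0.013]
ft_force: [0.3, -0.2, -1.2]
width: 0.0554
```

Run:
```python
from h import *
th=np.radians(-1.25); o=np.array([.554,-.0665]); y=np.array([-np.sin(th),np.cos(th)])
for k in (.05,-.05): print(o+k*y)
plan([*(o+.05*y),.18],th)
cap("wrist","w3")
```

```text
[ 0.55509074 -0.0165119 ]
[ 0.55290926 -0.1164881 ]
clock 4.2 d [  53.1 -458.5   -4.6] w [-0.007  0.01   0.005] deg 0.8 F [ 0.3 -0.2 -1.2] W 55.4
```

View pics/w3.png

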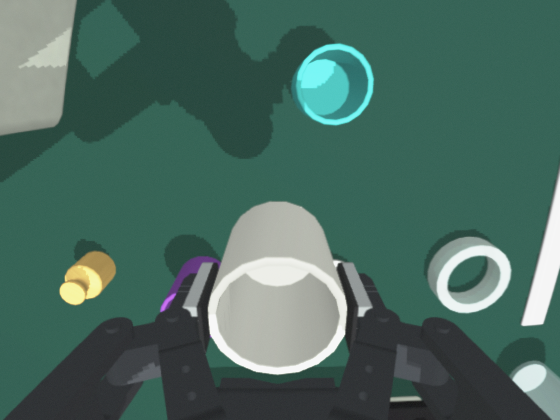

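The round pot is held, rim at (277,315). I'll go over the turnbuckle high, to a hover above the strip.

Call:
step_arm --pt "0 -20 50 0 0 0 40" --pt "10 -70 80 0 0 0 40" --pt "20 -125 80 0 0 0 40" --pt "30 -180 80 0 0 0 40" --pt "40 -235 80 0 0 0 40"

```text
clock: 4.88
tcp_pos: [0.5396, 0.2041, 0.2586]
orientation: [0.708, -0.706, 0.009, -0.01]
ft_force: [-0.2, 0.1, -1.6]
width: 0.0554
```

Call:
step_arm --pt "5 -50 0 0 0 0 40" --pt "10 -100 0 0 0 0 40" --pt "13 -150 0 0 0 0 40" --pt "13 -200 0 0 0 0 40" --pt "13 -220 0 0 0 0 40"

```text
clock: 5.5
tcp_pos: [0.5513, -0.018, 0.256]
orientation: [0.708, -0.706, 0.012, -0.009]
ft_force: [-0.9, 0.4, -1.9]
width: 0.0552
```

Run:
```python
from h import *
plan([.5551,-.0165,.18],np.radians(-1.25))
cap("wrist","w4")
```

```text
clock 5.5 d [  3.8   1.5 -76. ] w [-0.004 -0.003  0.008] deg 0.5 F [-0.9  0.4 -1.9] W 55.2
```

View pics/w4.png

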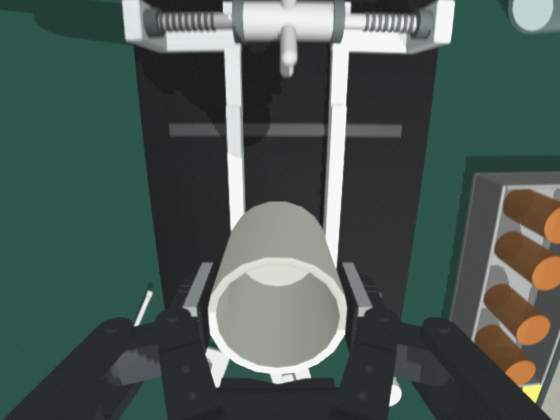

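Run:
```python
from h import *
crop("w4","w4a",200,0,380,250,2.4)
```

```text
(no output)
```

View pics/w4a.png

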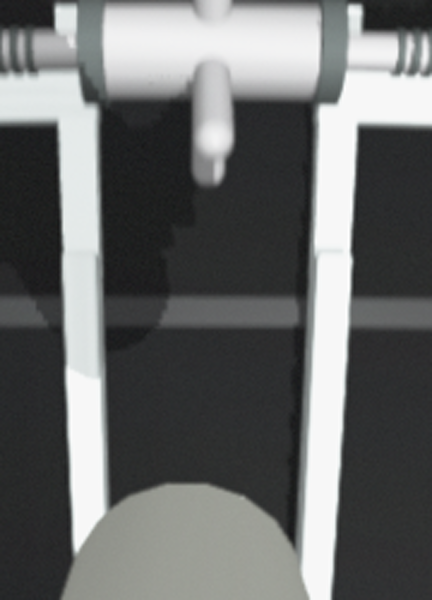

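Run:
```python
from h import *
np.set_printoptions(precision=4,suppress=True)
w=load("w4"); t=load("t1")
f=lambda p,k,x,y:((p[0]+.5)/k-.5+x,(p[1]+.5)/k-.5+y)
for q in [(63,252),(96,252),(317,252),(352,252),(72,480),(103,480),(309,480),(341,480)]: print(q,onz(w,f(q,2.4,200,0),.072))
print("sleeve c",onz(w,f((211,50),2.4,200,0),.124))
print("spoke", onz(w,f((214,140),2.4,200,0),.13))
crop("t1","t1c",230,140,370,250,5)
```

```text
(63, 252) [0.504 0.058 0.072]
(96, 252) [0.517  0.0575 0.072 ]
(317, 252) [0.6039 0.0551 0.072 ]
(352, 252) [0.6178 0.0548 0.072 ]
(72, 480) [ 0.5009 -0.0361  0.072 ]
(103, 480) [ 0.5142 -0.0364  0.072 ]
(309, 480) [ 0.6023 -0.0389  0.072 ]
(341, 480) [ 0.6161 -0.0393  0.072 ]
sleeve c [0.5621 0.1187 0.124 ]
spoke [0.5623 0.0915 0.13  ]
```

View pics/t1c.png

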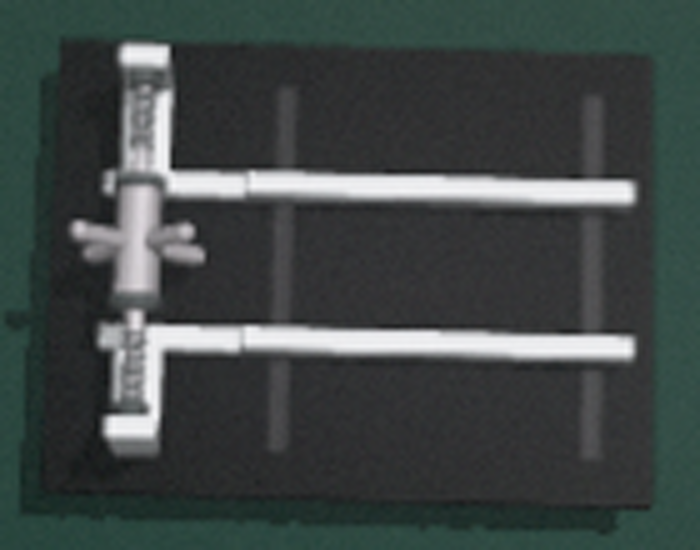

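Run:
```python
from h import *
np.set_printoptions(precision=4,suppress=True)
t=load("t1")
f=lambda p,k,x,y:((p[0]+.5)/k-.5+x,(p[1]+.5)/k-.5+y)
for q in [(247,183),(243,338),(635,192),(635,347),(138,240)]: print(q,onz(t,f(q,5,230,140),.072 if q[0]!=138 else .124))
```

```text
(247, 183) [0.611 0.056 0.072]
(243, 338) [0.51   0.0589 0.072 ]
(635, 192) [ 0.6038 -0.1929  0.072 ]
(635, 347) [ 0.5028 -0.1897  0.072 ]
(138, 240) [0.5624 0.123  0.124 ]
```

Call:
step_arm --pt "7 0 -20 0 0 0 40" --pt "7 0 -60 0 0 0 40" --pt "7 0 -100 0 0 0 40" --pt "7 0 -140 0 0 0 40" --pt "7 0 -150 0 0 0 40"

```text
clock: 6.18
tcp_pos: [0.5551, -0.0171, 0.1006]
orientation: [0.708, -0.706, 0.014, -0.006]
ft_force: [-0.7, -0.3, -1.7]
width: 0.0552
```

Run:
```python
from h import *
plan([.5587,-.0175,.089],np.radians(-1.55))
cap("wrist","w5"); cap("scene","s2"); crop("s2","s2a",150,120,370,300,3)
```

```text
clock 6.2 d [  3.6  -0.4 -11.6] w [-0.004 -0.012  0.001] deg 0.7 F [-0.7 -0.3 -1.7] W 55.2
```

View pics/w5.png

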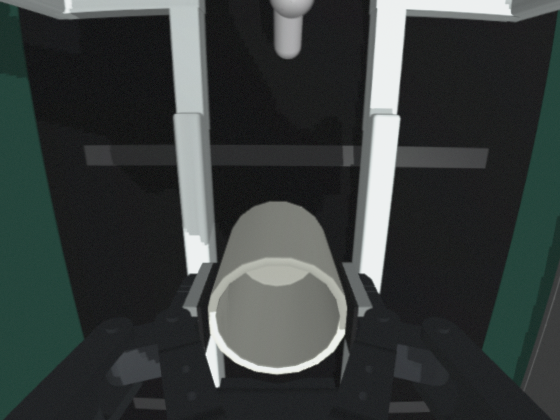

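View pics/s2a.png

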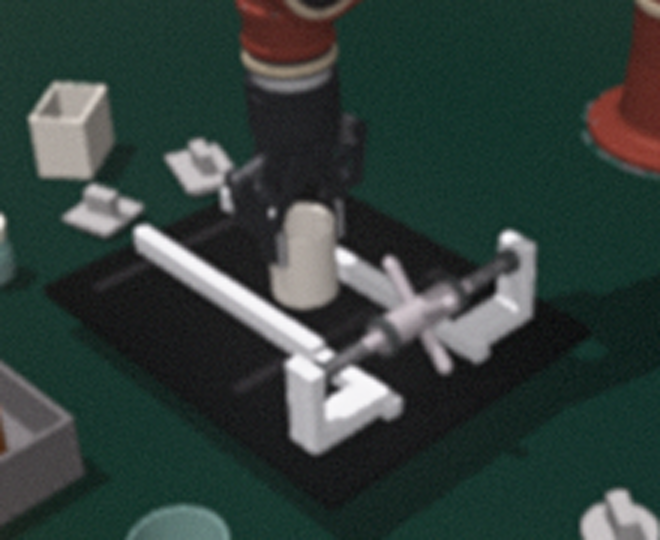

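The pot hangs between the bars. In w5 their inner edges are near columns 212 and 355, and the pot spans 212–345, so it needs about 3 mm more +x. I'll lower it gently.

Call:
step_arm --pt "4 0 -3 0 0 0 40" --pt "5 0 -7 0 0 0 40" --pt "5 0 -10 0 0 0 40" --pt "5 0 -12 0 0 0 40" --pt "5 0 -12 0 0 0 40"

```text
clock: 6.9
tcp_pos: [0.5621, -0.018, 0.0919]
orientation: [0.708, -0.706, 0.013, -0.008]
ft_force: [0.0, 0.3, -0.8]
width: 0.0554
```

Call:
step_arm --pt "-3 0 -1 0 0 0 40" --pt "-3 0 -2 0 0 0 40" --pt "-3 0 -3 0 0 0 40" --pt "-3 0 -4 0 0 0 40" --pt "-3 0 -4 0 0 0 40"

```text
clock: 7.52
tcp_pos: [0.5594, -0.018, 0.0891]
orientation: [0.708, -0.706, 0.013, -0.008]
ft_force: [-4.1, 0.5, 4.9]
width: 0.0554
```

Contact: about +5 N up at z = 0.089, as predicted. Releasing and lifting.

Call:
step_arm --pt "0 0 0 0 0 0 70" --pt "0 0 0 0 0 0 85" --pt "0 0 0 0 0 0 85" --pt "0 0 40 0 0 0 85" --pt "0 0 90 0 0 0 85"

```text
clock: 8.15
tcp_pos: [0.5582, -0.0178, 0.1783]
orientation: [0.708, -0.706, 0.014, -0.007]
ft_force: [0.4, 0.7, 0.5]
width: 0.0853
```

Call:
step_arm --pt "0 0 60 0 0 0 85" --pt "0 -60 110 0 0 0 85" --pt "0 -60 110 0 0 0 85" --pt "0 -60 110 0 0 0 85" --pt "0 -60 110 0 0 0 85"

```text
clock: 8.78
tcp_pos: [0.5573, -0.0769, 0.2857]
orientation: [0.709, -0.705, 0.015, -0.005]
ft_force: [0.4, 0.8, 0.0]
width: 0.0848
```

Run:
```python
from h import *
cap("wrist","w6"); cap("top","t3"); cap("scene","s3")
plan([.5025,-.37,.3],np.radians(-51.5)); plan([.5025,-.37,.3],np.radians(128.5))
```

```text
clock 8.9 d [ -55.  -293.1   13.8] w [-0.01  -0.01  -0.871] deg 49.9 F [-0.6  0.7 -0.3] W 85.3
clock 8.9 d [ -55.  -293.1   13.8] w [ 0.013 -0.013  2.271] deg 130.1 F [-0.6  0.7 -0.3] W 85.3
```

View pics/w6.png

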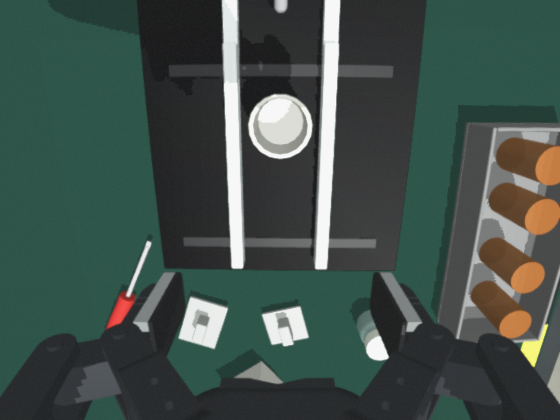

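View pics/t3.png

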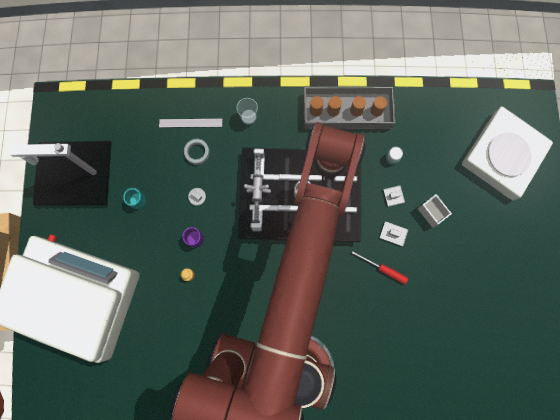

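The round pot (w6 rim centre at (281,127)) stands between the bars, which are at columns 238 and 321 at that row. Now the oblong pot.

Call:
step_arm --pt "-13 -60 0 0 0 -0.17 85" --pt "-26 -120 0 0 0 -0.34 85" --pt "-39 -180 0 0 0 -0.51 85" --pt "-52 -240 0 0 0 -0.68 85" --pt "-60 -300 0 0 0 -0.85 85"

```text
clock: 9.55
tcp_pos: [0.497, -0.378, 0.2854]
orientation: [0.643, -0.636, 0.306, -0.298]
ft_force: [1.0, -0.5, 0.1]
width: 0.0854
```

Run:
```python
from h import *
plan([.4925,-.457,.25],np.radians(-51.5))
```

```text
clock 9.6 d [ -4.5 -79.  -35.4] w [-0.014 -0.006 -0.016] deg 1.3 F [ 1.  -0.5  0.1] W 85.4
```

Call:
step_arm --pt "-4 -50 -35 -0.014 0 -0.015 85" --pt "-4 -79 -35 -0.014 0 -0.015 85" --pt "-4 -79 -35 -0.014 0 -0.015 85" --pt "-4 -79 -35 -0.014 0 -0.015 85" --pt "-4 -79 -35 -0.014 0 -0.015 85"

```text
clock: 10.18
tcp_pos: [0.4936, -0.4558, 0.251]
orientation: [-0.636, 0.638, -0.308, 0.305]
ft_force: [0.1, 0.3, 0.1]
width: 0.0847
```

Run:
```python
from h import *
cap("wrist","w7")
plan([.4925,-.457,.25],np.radians(-51.5))
```

```text
clock 10.2 d [-1.1 -1.1 -1.1] w [ 0.    -0.005 -0.002] deg 0.3 F [-0.  -0.1  0.5] W 84.8
```

View pics/w7.png

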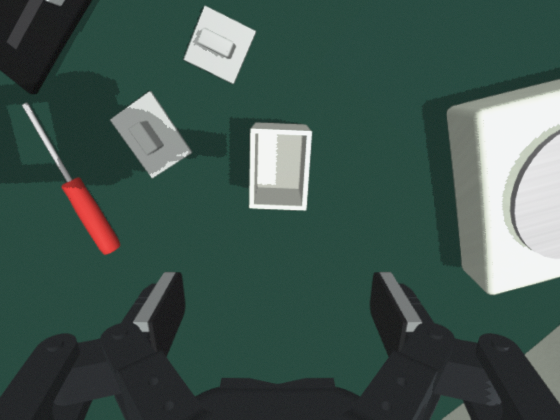

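Run:
```python
from h import *
crop("w7","w7a",100,0,330,220,3)
```

```text
(no output)
```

View pics/w7a.png

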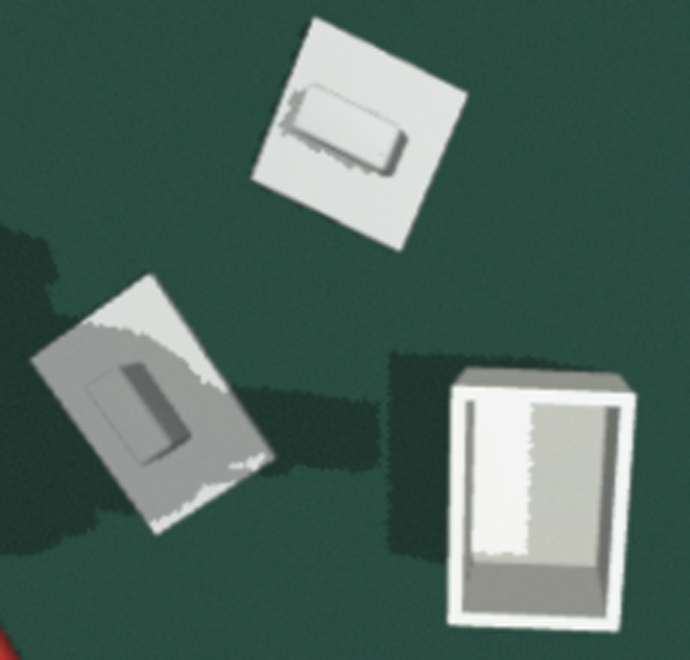

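Run:
```python
from h import *
np.set_printoptions(precision=4,suppress=True)
w=load("w7"); t=load("t1")
f=lambda p,k,x,y:((p[0]+.5)/k-.5+x,(p[1]+.5)/k-.5+y)
def quad(name,pts,z):
    P=np.array([onz(w,f(q,3,100,0),z) for q in pts])[:,:2]
    L=[np.linalg.norm(P[i]-P[(i+1)%4])*1000 for i in range(4)]
    A=[np.degrees(np.arctan2(*(P[(i+1)%4]-P[i])[::-1])) for i in range(4)]
    print(name,P.mean(0),np.round(L,1),np.round(A,1))
P=[(451,386),(637,393),(621,631),(447,625)]
quad("pot",P,.07)
T=[(263,258),(327,333),(272,375),(212,300)]
# wrist order: match nearest
for q in P:
    a=onz(w,f(q,3,100,0),.07)
    b=min(T,key=lambda p:np.linalg.norm(onz(t,f(p,4,370,130),.07)-a)); print(tri([(w,f(q,3,100,0)),(t,f(b,4,370,130))]))
quad("lidobl",[(151,274),(274,457),(155,535),(31,359)],.012)
quad("grip top",[(88,386),(126,366),(172,452)  if 0 else (182,440),(146,463)],.036)
quad("lidsq",[(313,18),(467,95),(401,250),(251,179)],.012)
```

```text
pot [ 0.502  -0.4509] [59.1 80.3 59.7 80.4] [ -53.4 -143.4  126.6   36.2]
(array([ 0.5164, -0.4035,  0.069 ]), [0.2802581007751142, 0.28025810077515])
(array([ 0.5523, -0.4517,  0.0578]), [0.9632426075528814, 0.9632426075529484])
(array([ 0.4882, -0.4968,  0.0723]), [1.144251013496395, 1.1442510134961605])
(array([ 0.4539, -0.4489,  0.0748]), [1.2424116435163726, 1.2424116435163597])
lidobl [ 0.4319 -0.3187] [79.2 58.9 79.8 58.1] [-110.4  160.1   69.   -20.5]
grip top [ 0.4344 -0.3202] [16.2 31.6 16.4 33.1] [ -26.7 -107.8  158.7   71.5]
lidsq [ 0.5578 -0.3246] [58.3 57.2 58.4 57.8] [ -77.1 -166.9  103.5   13. ]
```

Call:
step_arm --pt "9 5 -20 0 0 -0.033 85" --pt "9 5 -60 0 0 -0.033 85" --pt "9 5 -110 0 0 -0.033 85" --pt "9 5 -150 0 0 -0.033 85" --pt "9 5 -150 0 0 -0.033 85"

```text
clock: 10.85
tcp_pos: [0.5008, -0.4479, 0.0968]
orientation: [0.633, -0.632, 0.321, -0.312]
ft_force: [0.2, 0.4, -0.3]
width: 0.085
```

Run:
```python
from h import *
cap("wrist","w8")
plan([.502,-.451,.032],np.radians(-53.3))
```

```text
clock 10.9 d [ -0.3  -1.4 -68.2] w [-0.002 -0.007 -0.002] deg 0.4 F [ 0.6 -0.3  0.8] W 84.9
```

View pics/w8.png

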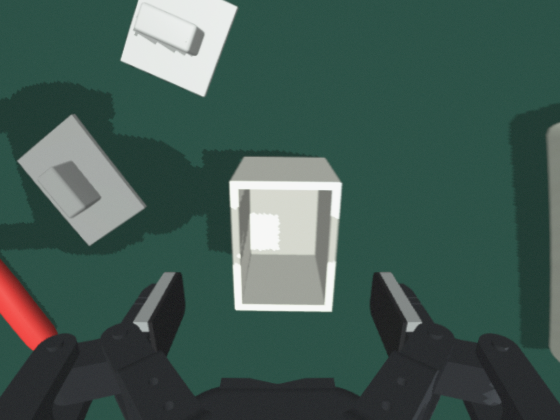

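The pot is square to the jaws and centred (columns 232–340 against fingers at 178 and 380). Descending and gripping.

Call:
step_arm --pt "0 -2 -30 0 0 0 85" --pt "0 -2 -60 0 0 0 85" --pt "0 -2 -66 0 0 0 85" --pt "0 -2 -66 0 0 0 85" --pt "0 -2 -66 0 0 0 50"

```text
clock: 11.52
tcp_pos: [0.5035, -0.4529, 0.0369]
orientation: [-0.631, 0.633, -0.318, 0.316]
ft_force: [0.3, 0.9, 0.8]
width: 0.0694
```

Call:
step_arm --pt "0 0 0 0 0 0 40" --pt "0 0 0 0 0 0 40" --pt "0 0 0 0 0 0 40" --pt "0 0 0 0 0 0 40" --pt "0 0 0 0 0 0 40"

```text
clock: 12.15
tcp_pos: [0.504, -0.4534, 0.038]
orientation: [-0.631, 0.633, -0.317, 0.316]
ft_force: [1.1, 0.2, 4.9]
width: 0.0573
```

Call:
step_arm --pt "0 0 20 0 0 0 40" --pt "0 0 60 0 0 0 40" --pt "0 0 110 0 0 0 40" --pt "0 0 150 0 0 0 40" --pt "0 0 180 0 0 0 40"

```text
clock: 12.78
tcp_pos: [0.5041, -0.4535, 0.2207]
orientation: [-0.631, 0.634, -0.317, 0.317]
ft_force: [1.3, -0.0, -1.6]
width: 0.0571
```

Run:
```python
from h import *
cap("wrist","w9")
th=np.radians(-1.55);o=np.array([.5573,-.0675]);y=np.array([-np.sin(th),np.cos(th)])
print(o-.055*y)
plan([*(o-.055*y),.2],th)
```

```text
[ 0.55581229 -0.12247988]
clock 12.8 d [ 50.4 332.4 -25.7] w [0.007 0.007 0.902] deg 51.7 F [ 1.3 -1.9  1.7] W 57.1
```

View pics/w9.png

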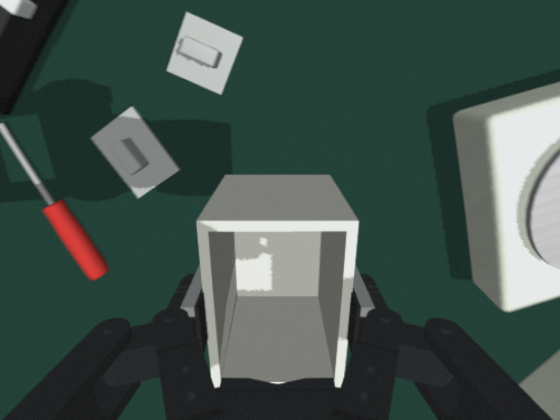

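The pot is held level with its rim at rows 222–390. Moving to the strip.

Call:
step_arm --pt "10 60 0 0 0 0.17 40" --pt "20 120 0 0 0 0.34 40" --pt "30 180 0 0 0 0.51 40" --pt "40 240 0 0 0 0.68 40" --pt "45 290 0 0 0 0.85 40"

```text
clock: 13.45
tcp_pos: [0.5498, -0.1623, 0.2247]
orientation: [-0.706, 0.708, -0.023, 0.028]
ft_force: [1.1, 0.1, -1.7]
width: 0.057
```

Run:
```python
from h import *
plan([.5558,-.1225,.18],np.radians(-1.55))
```

```text
clock 13.4 d [  6.   39.8 -44.7] w [0.003 0.007 0.045] deg 2.6 F [ 1.1  0.1 -1.7] W 57.0
```

Call:
step_arm --pt "6 30 -10 0 0.007 0.04 40" --pt "6 40 -40 0 0.007 0.045 40" --pt "6 40 -80 0 0.007 0.045 40" --pt "6 40 -110 0 0.007 0.045 40" --pt "6 40 -115 0 0.007 0.045 40"

```text
clock: 14.08
tcp_pos: [0.5531, -0.1213, 0.106]
orientation: [-0.707, 0.707, -0.012, 0.007]
ft_force: [0.1, -0.2, -1.9]
width: 0.0567
```

Run:
```python
from h import *
plan([.5558,-.1225,.088],np.radians(-1.55))
cap("wrist","w10")
```

```text
clock 14.1 d [  2.7  -1.2 -18. ] w [ 0.    -0.006 -0.   ] deg 0.4 F [ 0.1 -0.2 -1.9] W 56.7
```

View pics/w10.png

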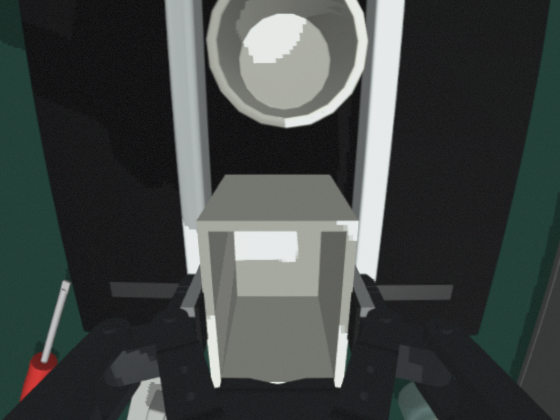

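Call:
step_arm --pt "2 0 -6 0 0 0 40" --pt "3 0 -12 0 0 0 40" --pt "3 0 -15 0 0 0 40" --pt "3 0 -17 0 0 0 40" --pt "3 0 -18 0 0 0 40"

```text
clock: 14.75
tcp_pos: [0.5573, -0.1218, 0.0894]
orientation: [-0.707, 0.707, -0.011, 0.008]
ft_force: [0.5, 0.2, -2.1]
width: 0.057
```

Call:
step_arm --pt "-1 0 -1 0 0 0 40" --pt "-1 0 -2 0 0 0 40" --pt "-1 0 -3 0 0 0 40" --pt "-1 0 -3 0 0 0 40" --pt "-1 0 -3 0 0 0 40"

```text
clock: 15.38
tcp_pos: [0.5568, -0.1219, 0.088]
orientation: [-0.706, 0.708, -0.011, 0.009]
ft_force: [-3.3, 0.8, 5.3]
width: 0.0571
```

Contact again at the expected height (z = 0.088). Releasing and lifting.

Call:
step_arm --pt "0 0 0 0 0 0 70" --pt "0 0 0 0 0 0 85" --pt "0 0 0 0 0 0 85" --pt "0 0 40 0 0 0 85" --pt "0 0 90 0 0 0 85"

```text
clock: 16.0
tcp_pos: [0.5556, -0.1216, 0.1771]
orientation: [-0.707, 0.707, -0.012, 0.007]
ft_force: [0.9, -1.1, -0.1]
width: 0.085
```

Call:
step_arm --pt "0 0 60 0 0 0 85" --pt "0 -40 110 0 0 0 85" --pt "-20 -80 110 0 0 0 85" --pt "-20 -80 110 0 0 0 85" --pt "-20 -80 110 0 0 0 85"

```text
clock: 16.62
tcp_pos: [0.5354, -0.2012, 0.2863]
orientation: [0.707, -0.707, 0.012, -0.007]
ft_force: [-0.2, 0.4, 0.6]
width: 0.085
```

Run:
```python
from h import *
cap("wrist","w11"); cap("top","t4")
plan([.43,-.33,.2],np.radians(-20.5))
```

```text
clock 16.7 d [-105.6 -129.4  -86.1] w [-0.002 -0.007 -0.332] deg 19.0 F [-1.3  0.4 -0.2] W 85.2
```

View pics/w11.png

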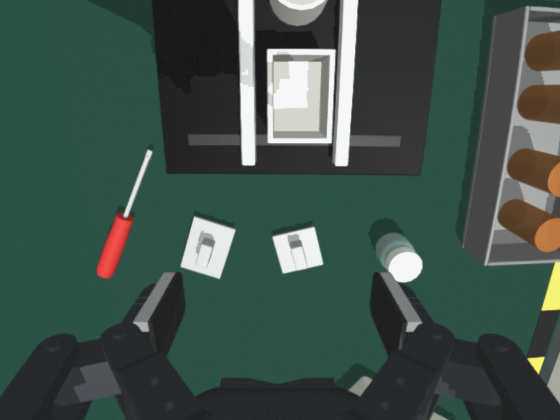

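The oblong pot (rim (268–334, 50–143)) and the round pot both stand between the bars. Next, the oblong lid at (208,246).

Call:
step_arm --pt "-35 -40 -30 0 0 -0.15 85" --pt "-70 -80 -60 0 0 -0.3 85" --pt "-104 -118 -90 0 0 -0.33 85" --pt "-104 -118 -130 0 0 -0.33 85" --pt "-104 -118 -150 0 0 -0.33 85"

```text
clock: 17.35
tcp_pos: [0.4306, -0.3172, 0.1331]
orientation: [0.698, -0.694, 0.129, -0.121]
ft_force: [-0.6, -0.1, -0.0]
width: 0.0855
```

Run:
```python
from h import *
cap("wrist","w12"); crop("w12","w12a",180,140,400,300,3.5)
plan([.4325,-.3187,.1],np.radians(-20.5))
```

```text
clock 17.4 d [  2.4  -2.5 -31.1] w [-0.008 -0.012 -0.003] deg 0.9 F [-0.6  0.4 -2. ] W 85.0
```

View pics/w12a.png

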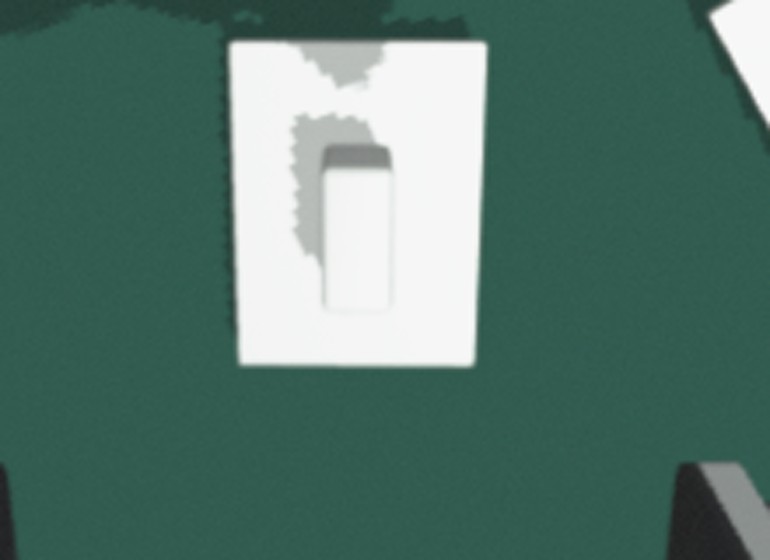

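```bash
cat >> h.py <<'E'
def ff(p,k,x,y): return ((p[0]+.5)/k-.5+x,(p[1]+.5)/k-.5+y)
def quad(name,c,pts,z):
    P=np.array([onz(c,q,z) for q in pts])[:,:2]
    L=[np.linalg.norm(P[i]-P[(i+1)%4])*1000 for i in range(4)]
    A=[np.degrees(np.arctan2(*(P[(i+1)%4]-P[i])[::-1])) for i in range(4)]
    print(name,P.mean(0).round(4),np.round(L,1),np.round(A,1))
E
python3 - <<'E'
from h import *
w=load("w12");f=lambda *p:ff(p,3.5,180,140)
quad("lid",w,[f(230,41),f(487,41),f(475,366),f(239,366)],.012)
quad("griptop",w,[f(322,168),f(392,168),f(391,311),f(324,311)],.036)
w7=load("w7"); 
print(tri([(w,f(230,41)),(w7,ff((31,359),3,100,0))])) 
for a in [(230,41),(487,41),(475,366),(239,366)]:
  X=onz(w,f(*a),.012); b=min([(151,274),(274,457),(155,535),(31,359)],key=lambda q:np.linalg.norm(onz(w7,ff(q,3,100,0),.012)-X)); print(tri([(w,f(*a)),(w7,ff(b,3,100,0))])[0])
E
```

```text
lid [ 0.4323 -0.3183] [58.2 80.6 58.6 80.8] [ -20.2 -110.2  159.9   69.5]
griptop [ 0.4324 -0.3176] [14.9 32.8 14.9 32.8] [ -20.2 -109.9  159.9   70.1]
(array([ 0.41854977, -0.27073163,  0.01063635]), [0.3174186893158155, 0.31741868931565087])
[ 0.41854977 -0.27073163  0.01063635]
[ 0.47331152 -0.29106941  0.01064214]
[ 0.44578719 -0.36594398  0.01264136]
[ 0.3907442  -0.34590116  0.01272925]
```

The oblong lid is at (0.432, −0.318). Its flange measures 58.4×80.7 mm with its top at z ≈ 12 mm, which fits.

Call:
step_arm --pt "2 -1 -30 -0.008 -0.01 0 60" --pt "2 -1 -70 -0.008 -0.01 0 50" --pt "2 -1 -100 -0.008 -0.01 0 45" --pt "2 -1 -111 -0.008 -0.01 0 40" --pt "2 -1 -112 -0.008 -0.01 0 40"

```text
clock: 18.02
tcp_pos: [0.4328, -0.317, 0.0195]
orientation: [-0.696, 0.696, -0.125, 0.124]
ft_force: [-0.1, -0.5, 0.0]
width: 0.04
```

Run:
```python
from h import *
cap("wrist","w13")
plan([.4323,-.3182,.018],np.radians(-20.2))
```

```text
clock 18.1 d [-0.8 -0.7 -2.2] w [ 0.001 -0.001  0.002] deg 0.1 F [0.8 0.  0.7] W 39.8
```

View pics/w13.png

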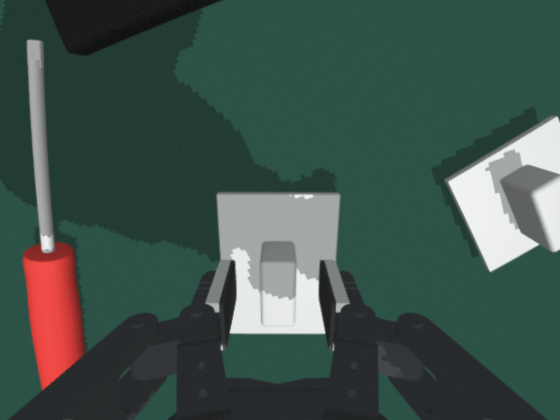

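Grip (261–296, 242–325) is centred between the pads. Closing.

Call:
step_arm --pt "0 0 -1 0 0 0 20" --pt "0 0 -1 0 0 0 5" --pt "0 0 -1 0 0 0 5" --pt "0 0 -1 0 0 0 5" --pt "0 0 -1 0 0 0 5"

```text
clock: 18.7
tcp_pos: [0.4345, -0.3187, 0.0213]
orientation: [-0.695, 0.697, -0.124, 0.126]
ft_force: [0.6, 0.4, 5.9]
width: 0.0143
```

Call:
step_arm --pt "0 0 20 0 0 0 5" --pt "0 0 60 0 0 0 5" --pt "0 0 110 0 0 0 5" --pt "0 0 160 0 0 0 5" --pt "0 0 200 0 0 0 5"

```text
clock: 19.32
tcp_pos: [0.4345, -0.3188, 0.2236]
orientation: [-0.695, 0.697, -0.123, 0.126]
ft_force: [0.8, -0.0, -1.2]
width: 0.0143
```

Run:
```python
from h import *
cap("wrist","w14"); crop("w14","w14a",160,180,400,400,3)
w=load("w11"); 
crop("w11","w11a",230,0,370,180,3.3)
plan([.5568,-.1219,.2],np.radians(-1.55))
```

```text
clock 19.4 d [120.3 198.8 -30. ] w [0.009 0.012 0.327] deg 18.8 F [ 1.5 -0.8  4. ] W 14.0
```

View pics/w14a.png

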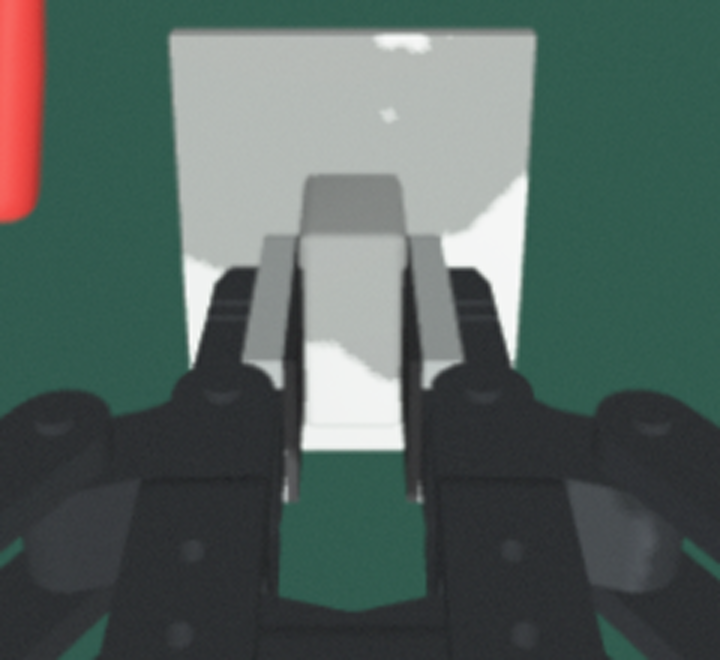

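View pics/w11a.png

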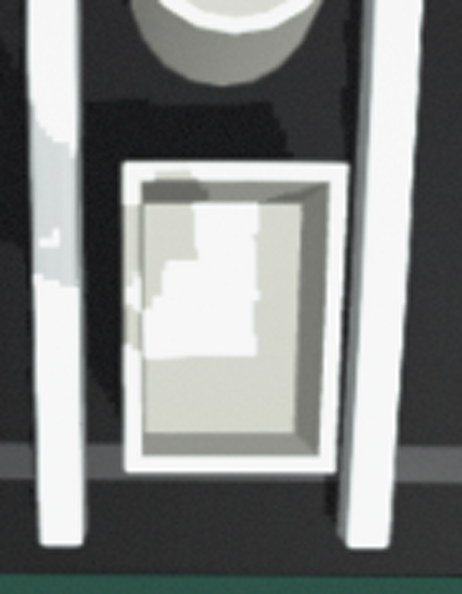

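Run:
```python
from h import *
w=load("w11");f=lambda *p:ff(p,3.3,230,0)
quad("pot",w,[f(122,161),f(350,163),f(335,472),f(124,472)],.12)
c=load("w14"); g=lambda *p:ff(p,3,160,180)
a,b=onz(c,g(170,36),.2143),onz(c,g(536,36),.2143)
s,r=st(); m=(a+b)/2; d=(b-a)/np.linalg.norm(b-a); n=np.array([d[1],-d[0],0]); print(np.linalg.norm(a-b),np.degrees(np.arctan2(d[1],d[0])), "centre rel tcp in tool", r.as_matrix().T@(m+n*.04-s["tcp_pos"]))
x=r.as_matrix()[:,0];print("toolyaw",np.degrees(np.arctan2(x[1],x[0])))
```

```text
pot [ 0.5562 -0.121 ] [59.1 80.2 58.9 80.6] [ -1.8 -91.8 178.6  88.4]
0.05784404175149273 -20.36186385112055 centre rel tcp in tool [-3.15851937e-03  1.56125657e-02 -2.81279755e-05]
toolyaw -20.30791790597937
```

Call:
step_arm --pt "25 45 0 0 0 0.1 5" --pt "50 90 0 0.005 0.005 0.2 5" --pt "75 135 -10 0.009 0.012 0.327 5" --pt "100 170 -20 0.009 0.012 0.327 5" --pt "123 200 -40 0.009 0.012 0.327 5"

```text
clock: 20.0
tcp_pos: [0.5605, -0.1194, 0.19]
orientation: [-0.707, 0.707, -0.009, 0.01]
ft_force: [-0.4, 0.0, -1.4]
width: 0.0145
```

Call:
step_arm --pt "0 2 -10 0 0 0 5" --pt "0 2 -22 0 0 0 5" --pt "0 2 -22 0 0 0 5" --pt "0 2 -22 0 0 0 5" --pt "0 2 -22 0 0 0 5"

```text
clock: 20.62
tcp_pos: [0.5607, -0.1181, 0.1689]
orientation: [-0.707, 0.708, -0.009, 0.011]
ft_force: [-0.1, 0.4, -0.2]
width: 0.0141
```

Run:
```python
from h import *
cap("wrist","w15"); crop("w15","w15a",140,150,420,400,2.8); cap("scene","s4"); crop("s4","s4a",150,100,350,260,3.5); cap("top","t5"); crop("t5","t5a",230,140,370,250,5)
plan([.5594,-.121,.165],np.radians(-1.8))
```

```text
clock 20.8 d [-1.2 -3.3 -3.5] w [ 0.001  0.002 -0.004] deg 0.3 F [ 0.2 -0.8 -0.7] W 14.4
```

View pics/w15a.png

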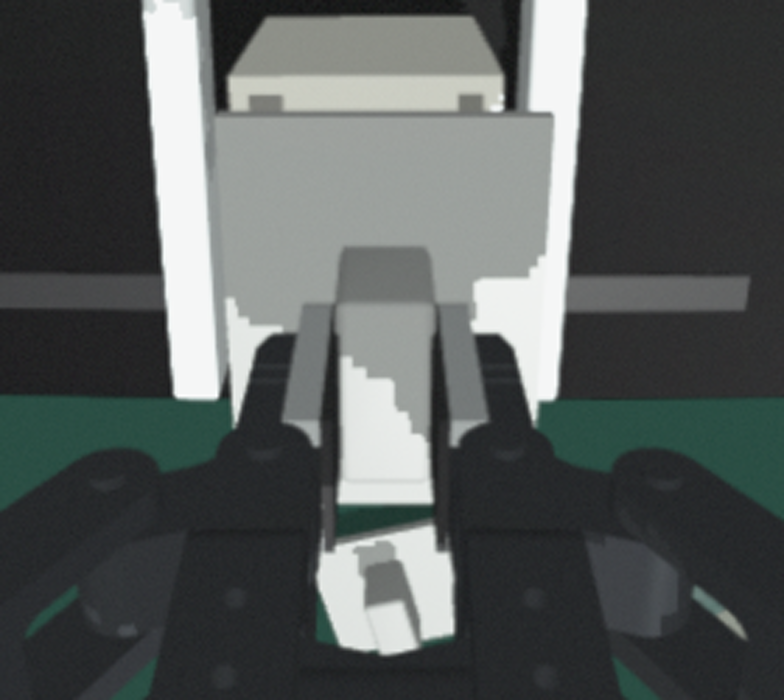

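View pics/s4a.png

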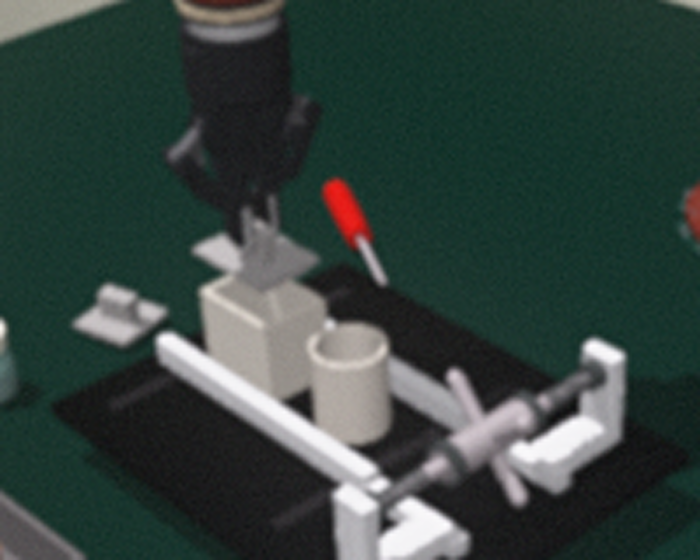

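View pics/t5a.png

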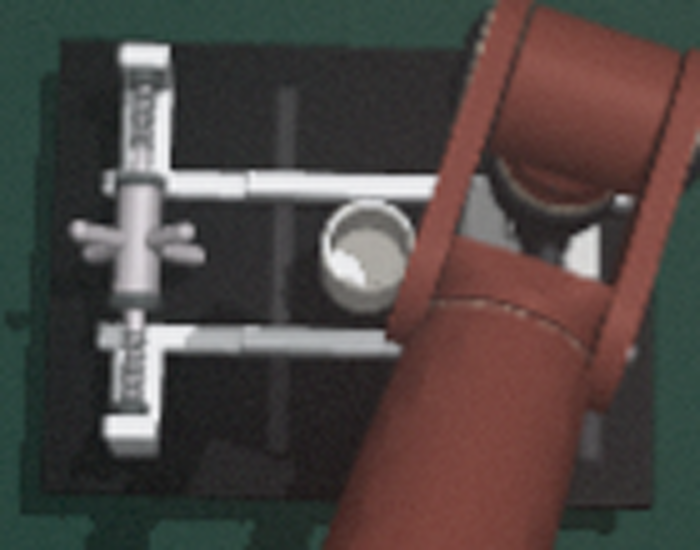

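Run:
```python
from h import *
w=load("w15");f=lambda *p:ff(p,2.8,140,150)
for n,a,b,z in (("pot",(229,75),(503,75),.12),("lid",(215,115),(554,115),.1596)):
    a,b=onz(w,f(*a),z),onz(w,f(*b),z); print(n,((a+b)/2).round(4),np.linalg.norm(a-b).round(4),np.degrees(np.arctan2((b-a)[1],(b-a)[0])).round(2))
```

```text
pot [ 0.5572 -0.0812  0.12  ] 0.0576 -1.62
lid [ 0.5611 -0.0787  0.1596] 0.0574 -1.62
```

Call:
step_arm --pt "-2 -1 -5 0 0 0 5" --pt "-4 -2.5 -10 0 0 0 5" --pt "-4 -2.5 -17 0 0 0 5" --pt "-4 -2.5 -21 0 0 0 5" --pt "-4 -2.5 -21 0 0 0 5"

```text
clock: 21.4
tcp_pos: [0.5563, -0.12, 0.1468]
orientation: [-0.707, 0.707, -0.009, 0.01]
ft_force: [0.7, -0.2, -0.2]
width: 0.0144
```

Run:
```python
from h import *
cap("wrist","w16"); crop("w16","w16a",140,150,420,400,2.8);cap("scene","s5"); crop("s5","s5a",190,120,290,220,6)
plan([.5594,-.121,.165],np.radians(-1.8))
```

```text
clock 21.5 d [ 2.6 -0.8 17.4] w [ 0.001  0.002 -0.004] deg 0.3 F [-0.6 -0.2 -0.7] W 14.2
```

View pics/w16a.png

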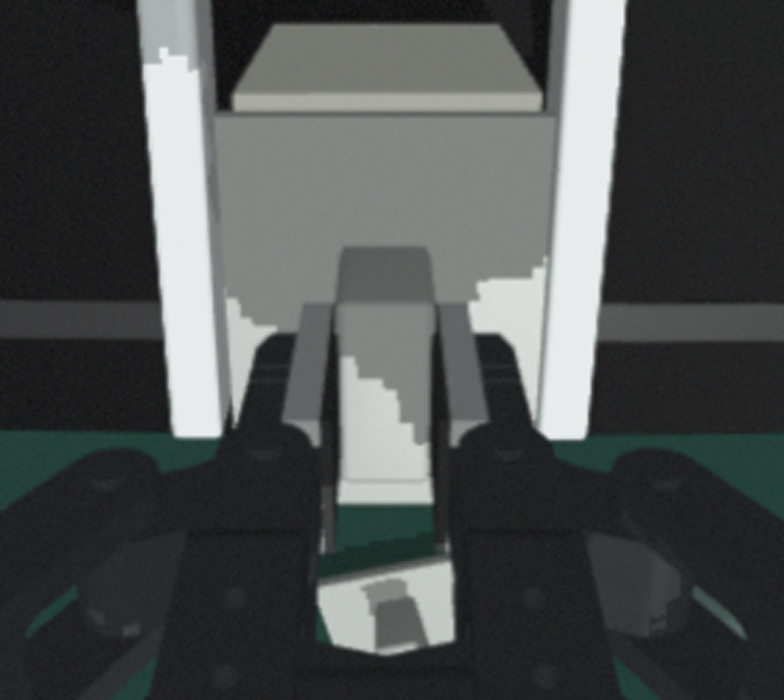

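View pics/s5a.png

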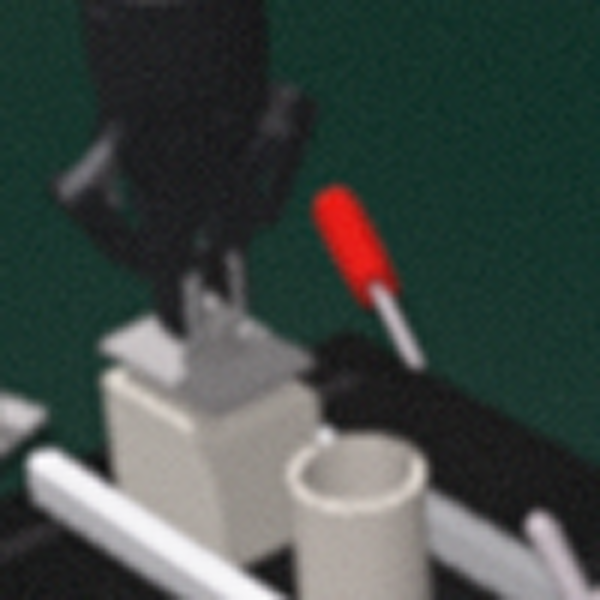

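Run:
```python
from h import *
w=load("w16");f=lambda *p:ff(p,2.8,140,150)
for n,a,b,z in (("pot",(232,94),(543,94),.12),("lid",(214,115),(555,115),.1375)):
    a,b=onz(w,f(*a),z),onz(w,f(*b),z); print(n,((a+b)/2).round(4),np.linalg.norm(a-b).round(4),np.degrees(np.arctan2((b-a)[1],(b-a)[0])).round(2))
```

```text
pot [ 0.5572 -0.0815  0.12  ] 0.0583 -1.55
lid [ 0.5567 -0.0806  0.1375] 0.0577 -1.55
```

The lid is now within 1 mm of the pot's centre. Lowering it in.

Call:
step_arm --pt "0.5 -1 -3 0 0 0 5" --pt "0.5 -1 -6 0 0 0 5" --pt "0.5 -1 -9 0 0 0 5" --pt "0.5 -1 -11 0 0 0 5" --pt "0.5 -1 -12 0 0 0 5"

```text
clock: 22.12
tcp_pos: [0.5572, -0.1211, 0.1354]
orientation: [-0.707, 0.707, -0.009, 0.01]
ft_force: [-0.6, 0.0, -1.1]
width: 0.0142
```

Call:
step_arm --pt "0 0 -1 0 0 0 5" --pt "0 0 -2 0 0 0 5" --pt "0 0 -3 0 0 0 5" --pt "0 0 -3 0 0 0 5" --pt "0 0 -3 0 0 0 5"

```text
clock: 22.75
tcp_pos: [0.5574, -0.1212, 0.1333]
orientation: [-0.707, 0.708, -0.009, 0.01]
ft_force: [-2.9, 0.8, 5.8]
width: 0.0144
```

It seated at z = 0.1333, as predicted. Releasing.

Call:
step_arm --pt "0 0 0 0 0 0 30" --pt "0 0 0 0 0 0 45" --pt "0 0 0 0 0 0 45" --pt "0 0 40 0 0 0 45" --pt "0 0 100 0 0 0 60"

```text
clock: 23.38
tcp_pos: [0.5558, -0.1206, 0.2313]
orientation: [0.707, -0.707, 0.011, -0.008]
ft_force: [-0.0, 0.9, -1.1]
width: 0.06
```

Call:
step_arm --pt "0 0 40 0 0 0 85" --pt "0 50 60 0 0 0 85" --pt "0 110 60 0 0 0 85" --pt "0 160 60 0 0 0 85" --pt "0 160 60 0 0 0 85"

```text
clock: 24.0
tcp_pos: [0.5555, 0.0421, 0.2912]
orientation: [0.707, -0.707, 0.009, -0.007]
ft_force: [0.5, -0.2, 0.6]
width: 0.0845
```

Run:
```python
from h import *
cap("wrist","w17"); cap("top","t6"); cap("scene","s6"); crop("s6","s6a",150,110,350,270,3.5)
crop("t6","t6a",130,120,310,260,4)
plan([.54,.33,.28],np.radians(-1.55))
```

```text
clock 24.1 d [-15.8 291.2 -11. ] w [-0.    -0.003  0.   ] deg 0.2 F [ 0.8 -0.3 -0.1] W 84.9
```

View pics/s6a.png

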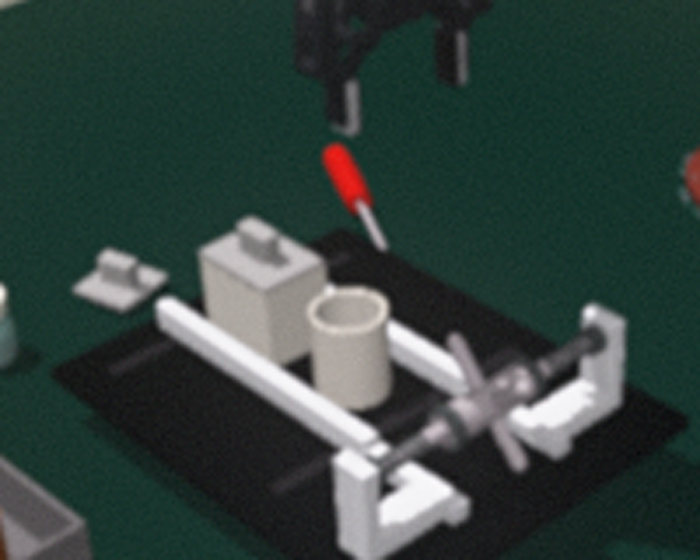

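View pics/t6a.png

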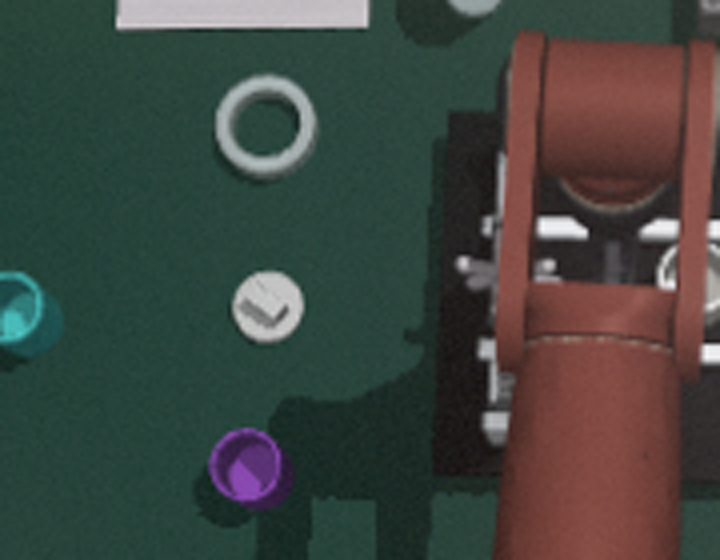

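The oblong lid sits flat on its pot, and the round lid is still at top (197,196). Going for the round lid.

Call:
step_arm --pt "0 60 0 0 0 -0.15 85" --pt "0 120 0 0 0 -0.3 85" --pt "0 180 -20 0 0 -0.45 85" --pt "0 235 -50 0 0 -0.6 85" --pt "0 280 -100 0 0 -0.67 85"

```text
clock: 24.78
tcp_pos: [0.5576, 0.316, 0.1962]
orientation: [0.666, -0.663, 0.243, -0.243]
ft_force: [-0.0, 0.2, -0.5]
width: 0.0847
```

Call:
step_arm --pt "0 5 -10 0 0 0 85" --pt "0 5 -40 0 0 0 85" --pt "0 5 -40 0 0 0 85" --pt "0 5 -40 0 0 0 85" --pt "0 5 -40 0 0 0 85"

```text
clock: 25.4
tcp_pos: [0.559, 0.3208, 0.1585]
orientation: [0.666, -0.662, 0.242, -0.244]
ft_force: [0.1, 0.4, 0.5]
width: 0.0848
```

Run:
```python
from h import *
cap("wrist","w18"); crop("w18","w18a",180,140,400,300,3.5)
plan([.559,.3295,.1],np.radians(-40))
```

```text
clock 25.4 d [  0.2   8.6 -58.3] w [-0.005  0.005  0.004] deg 0.5 F [0.8 0.  1. ] W 85.1
```

View pics/w18a.png

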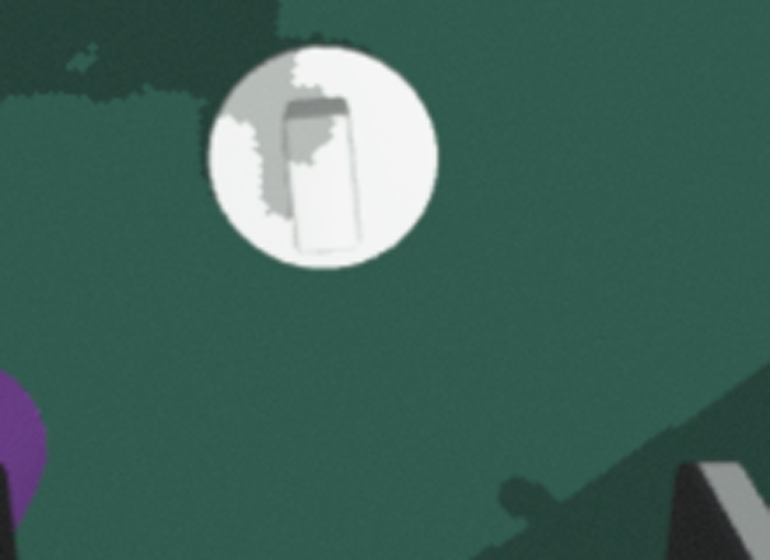

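Run:
```python
from h import *
w=load("w18");f=lambda *p:ff(p,3.5,180,140)
print(onz(w,f(323,157),.012))
quad("griptop",w,[f(285,119),f(349,114),f(360,248),f(296,253)],.036)
quad("flange",w,[f(208,157),f(323,45),f(438,157),f(323,269)],.012)
```

```text
[0.55947658 0.32888528 0.012     ]
griptop [0.5593 0.3283] [14.9 33.  15.5 33. ] [ -35.7 -125.5  144.5   53.5]
flange [0.5592 0.3286] [41.2 41.  42.5 42.3] [   3.9  -84.6 -174.3   93.6]
```

Call:
step_arm --pt "1 8 -20 -0.005 0.005 0.075 70" --pt "1 8 -60 -0.005 0.005 0.075 60" --pt "1 8 -100 -0.005 0.005 0.075 50" --pt "1 8 -130 -0.005 0.005 0.075 40" --pt "1 8 -137 -0.005 0.005 0.075 40"

```text
clock: 26.08
tcp_pos: [0.5585, 0.3283, 0.0194]
orientation: [-0.672, 0.673, -0.219, 0.217]
ft_force: [0.7, 0.1, 0.7]
width: 0.0401
```

Run:
```python
from h import *
cap("wrist","w19")
plan([.5593,.3287,.019],np.radians(-36))
```

```text
clock 26.1 d [ 0.2  0.2 -1. ] w [ 0.001 -0.003 -0.001] deg 0.2 F [ 0.2  0.3 -1.1] W 39.7
```

View pics/w19.png

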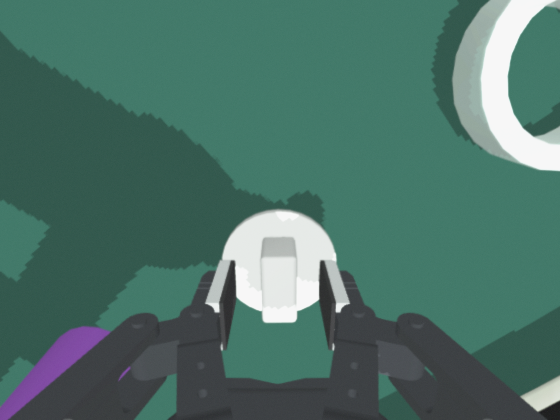

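Grip (261–297, 237–320) is centred between the pads. Closing and lifting.

Call:
step_arm --pt "0 0 0 0 0 0 20" --pt "0 0 0 0 0 0 5" --pt "0 0 0 0 0 0 5" --pt "0 0 0 0 0 0 5" --pt "0 0 0 0 0 0 5"

```text
clock: 26.75
tcp_pos: [0.5606, 0.3292, 0.0223]
orientation: [0.673, -0.672, 0.218, -0.218]
ft_force: [-1.0, -0.6, 5.8]
width: 0.0144
```

Call:
step_arm --pt "0 0 20 0 0 0 5" --pt "0 0 60 0 0 0 5" --pt "0 0 110 0 0 0 5" --pt "0 -10 170 0 0 0 5" --pt "0 -20 240 0 0 0 5"

```text
clock: 27.38
tcp_pos: [0.5599, 0.3099, 0.2567]
orientation: [0.673, -0.672, 0.218, -0.218]
ft_force: [0.1, -0.1, -0.2]
width: 0.0143
```

Run:
```python
from h import *
cap("wrist","w20"); cap("top","t7"); crop("t7","t7a",230,140,370,250,5)
plan([.558,-.018,.25],np.radians(-1.55))
```

```text
clock 27.5 d [  -6.2 -329.2  -16.3] w [-0.012  0.014  0.601] deg 34.4 F [ 0.8  0.8 -0.5] W 14.0
```

View pics/w20.png

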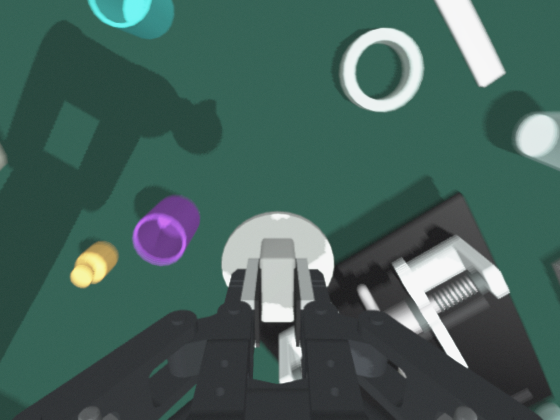

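View pics/t7a.png

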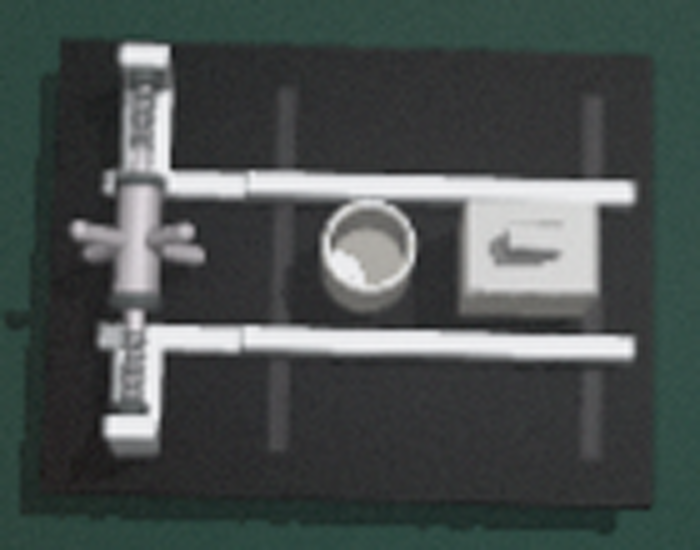

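Run:
```python
from h import *
print(onz(load("t7"),ff((369,246),5,230,140),.12), onz(load("t7"),ff((529,245),5,230,140),.124))
```

```text
[ 0.55863655 -0.01993434  0.12      ] [ 0.5578768  -0.11875376  0.124     ]
```

Call:
step_arm --pt "-1 -60 0 0 0 0.12 5" --pt "-2 -120 0 -0.005 0.005 0.24 5" --pt "-4 -180 0 -0.01 0.01 0.36 5" --pt "-5 -240 0 -0.012 0.014 0.48 5" --pt "-6 -300 0 -0.012 0.014 0.6 5"

```text
clock: 28.1
tcp_pos: [0.5576, 0.0095, 0.2667]
orientation: [0.707, -0.707, 0.008, -0.009]
ft_force: [0.3, -0.6, -0.7]
width: 0.0143
```

Run:
```python
from h import *
plan([.558,-.018,.17],np.radians(-1.55))
```

```text
clock 28.1 d [  0.4 -27.5 -96.7] w [-0.     0.001 -0.003] deg 0.2 F [ 0.3 -0.6 -0.7] W 14.3
```

Call:
step_arm --pt "0 -20 -10 0 0 0 5" --pt "0 -29 -30 0 0 0 5" --pt "0 -29 -70 0 0 0 5" --pt "0 -29 -96 0 0 0 5" --pt "0 -29 -96 0 0 0 5"

```text
clock: 28.72
tcp_pos: [0.5551, -0.0182, 0.1668]
orientation: [0.708, -0.707, 0.01, -0.006]
ft_force: [-0.5, 0.2, -1.2]
width: 0.0146
```

Run:
```python
from h import *
cap("wrist","w21"); crop("w21","w21a",140,150,420,400,2.8);
plan([.558,-.018,.17],np.radians(-1.55))
```

```text
clock 28.8 d [1.4 0.5 0.8] w [-0.001 -0.002 -0.005] deg 0.3 F [ 0.7 -1.  -0.2] W 14.3
```

View pics/w21a.png

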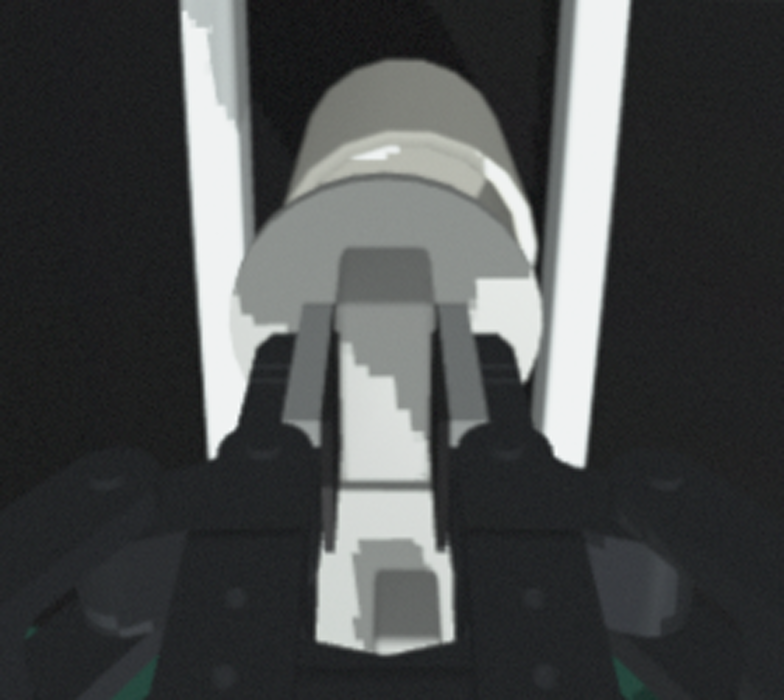

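```bash
cat >> h.py <<'E'
def circ(c,pts,z,r=.029):
    from scipy.optimize import least_squares
    P=np.array([onz(c,q,z)[:2] for q in pts]); s=least_squares(lambda v:np.hypot(*(P-v).T)-r,P.mean(0)+[0,-.02]); return s.x.round(4),(s.fun*1000).round(1)
E
python3 - <<'E'
from h import *
w=load("w21");f=lambda *p:ff(p,2.8,140,150)
print("pot",circ(w,[f(*p) for p in [(405,131),(440,136),(485,158),(510,188),(530,220),(537,245),(365,138),(325,160)]],.12))
print("lid",circ(w,[f(*p) for p in [(386,173),(330,185),(275,222),(232,300),(450,190),(505,225),(541,305)]],.168-.0103-.001))
E
```

```text
pot (array([ 0.5584, -0.0225]), array([ 0.4,  0.3, -0. , -0.9, -0.1,  0.5,  0.1, -0.4]))
lid (array([ 0.5547, -0.0191]), array([ 0.7,  0.2, -0.6, -0.3, -0.2, -0.1, -0.5]))
```

Call:
step_arm --pt "2 -1.5 -5 0 0 0 5" --pt "3.7 -3 -10 0 0 0 5" --pt "3.7 -3 -17 0 0 0 5" --pt "3.7 -3 -21 0 0 0 5" --pt "3.7 -3 -21 0 0 0 5"

```text
clock: 29.4
tcp_pos: [0.5599, -0.0215, 0.1476]
orientation: [0.707, -0.707, 0.009, -0.007]
ft_force: [0.1, 0.3, -0.4]
width: 0.0141
```

Run:
```python
from h import *
cap("wrist","w22"); crop("w22","w22a",140,150,420,400,2.8);
plan([.558,-.018,.17],np.radians(-1.55))
```

```text
clock 29.4 d [-2.2  3.5 22. ] w [-0.001 -0.003 -0.005] deg 0.3 F [ 0.4 -0.3 -1.5] W 14.5
```

View pics/w22a.png

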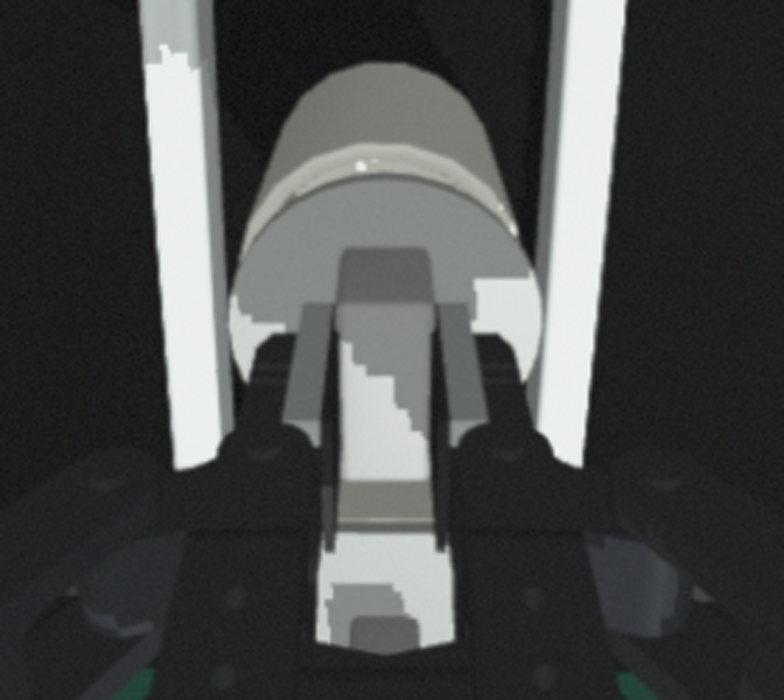

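Run:
```python
from h import *
w=load("w22");f=lambda *p:ff(p,2.8,140,150)
print("pot",circ(w,[f(*p) for p in [(380,142),(425,149),(465,170),(500,203),(517,235),(330,153),(290,178),(262,213),(246,248)]],.12))
print("lid",circ(w,[f(*p) for p in [(386,173),(330,186),(275,222),(230,300),(450,190),(505,225),(541,305)]],.1476-.0103))
```

```text
pot (array([ 0.559 , -0.0223]), array([ 0.7,  0.4, -0.3, -0.5, -0.6,  0.4, -0.2, -0.7, -0.5]))
lid (array([ 0.5594, -0.0225]), array([ 0.7, -0. , -0.6,  0. , -0.2, -0. , -0.3]))
```

Lid and pot agree to within 0.5 mm. Lowering.

Call:
step_arm --pt "-0.5 0 -3 0 0 0 5" --pt "-0.5 0 -6 0 0 0 5" --pt "-0.5 0 -9 0 0 0 5" --pt "-0.5 0 -11 0 0 0 5" --pt "-0.5 0 -12 0 0 0 5"

```text
clock: 30.08
tcp_pos: [0.5596, -0.0215, 0.1358]
orientation: [0.707, -0.707, 0.009, -0.007]
ft_force: [-0.2, 0.3, -1.1]
width: 0.014
```

Call:
step_arm --pt "0 0 -1 0 0 0 5" --pt "0 0 -2 0 0 0 5" --pt "0 0 -2.5 0 0 0 5" --pt "0 0 -2.5 0 0 0 5" --pt "0 0 -2.5 0 0 0 5"

```text
clock: 30.7
tcp_pos: [0.5599, -0.0215, 0.1343]
orientation: [0.707, -0.707, 0.009, -0.007]
ft_force: [-2.8, 0.4, 5.4]
width: 0.0145
```

Seated at z = 0.134, as expected. Releasing.

Call:
step_arm --pt "0 0 0 0 0 0 30" --pt "0 0 0 0 0 0 45" --pt "0 0 0 0 0 0 45" --pt "0 0 40 0 0 0 45" --pt "0 0 100 0 0 0 40"

```text
clock: 31.32
tcp_pos: [0.5582, -0.0213, 0.2324]
orientation: [0.708, -0.706, 0.011, -0.005]
ft_force: [0.9, -0.3, 0.2]
width: 0.0401
```

Call:
step_arm --pt "0 0 30 0 0 0 0" --pt "0 50 30 0 0 0 0" --pt "0 110 30 0 0 0 0" --pt "0 160 30 0 0 0 0" --pt "0 160 30 0 0 0 0"

```text
clock: 31.95
tcp_pos: [0.5577, 0.1415, 0.262]
orientation: [0.708, -0.706, 0.009, -0.003]
ft_force: [0.3, -1.0, 0.6]
width: -0.0
```

Run:
```python
from h import *
cap("wrist","w23"); cap("scene","s7"); crop("s7","s7a",150,110,350,270,3.5); cap("top","t8"); crop("t8","t8a",230,140,370,250,5)
plan([.5625,.122,.25],np.radians(-1.55))
```

```text
clock 32.1 d [  4.3 -16.1 -12.1] w [-0.001 -0.008 -0.004] deg 0.5 F [-0.  -0.5  0.1] W -0.1
```

View pics/s7a.png

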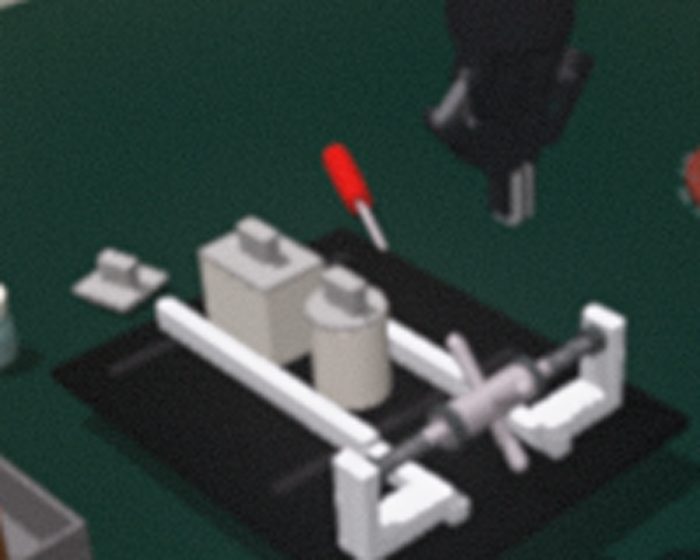

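View pics/w23.png

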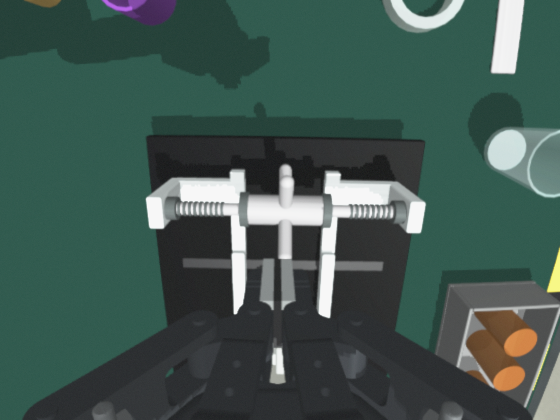

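Both pots are lidded: oblong grip at s7a (262,240), round grip at (347,290). In w23 the spoke column is about 286 at rows 170–255, so the four spokes form an X at roughly ±45° and I can push. First I'll fix the spoke plane.

Run:
```python
from h import *
w=load("w23")
crop("w23","w23a",220,140,350,280,4)
for q,z in [((285,172),.147),((286,255),.147),((287,209),.124)]: print(onz(w,q,z))
```

```text
[0.56274134 0.166132   0.147     ]
[0.56290563 0.09346941 0.147     ]
[0.56447214 0.1273171  0.124     ]
```

View pics/w23a.png

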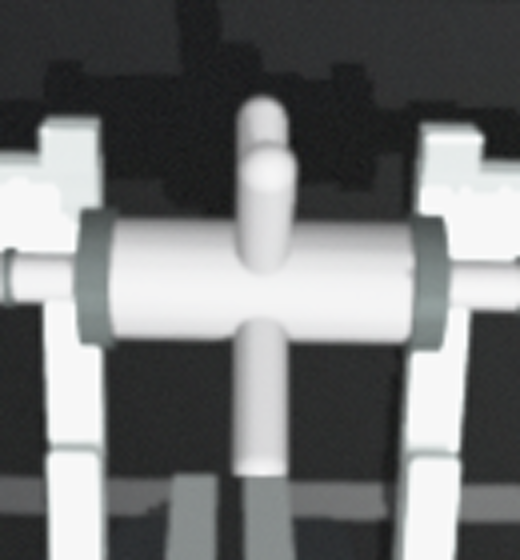

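Call:
step_arm --pt "4 30 0 0 0 0 0" --pt "4 45 0 0 0 0 0" --pt "4 45 -20 0 0 0 0" --pt "4 45 -50 0 0 0 0" --pt "4 45 -60 0 0 0 0"

```text
clock: 32.72
tcp_pos: [0.5604, 0.1818, 0.1982]
orientation: [-0.707, 0.707, -0.013, 0.003]
ft_force: [-0.6, 0.3, -0.4]
width: -0.0001
```

Run:
```python
from h import *
cap("wrist","w24"); cap("scene","s8"); crop("s8","s8a",200,130,360,280,4)
plan([.5625,.19,.136],np.radians(-1.55))
```

```text
clock 32.8 d [  1.5   7.8 -63.6] w [-0.    -0.012 -0.003] deg 0.7 F [-1.   0.6  0.3] W 0.1
```

View pics/w24.png

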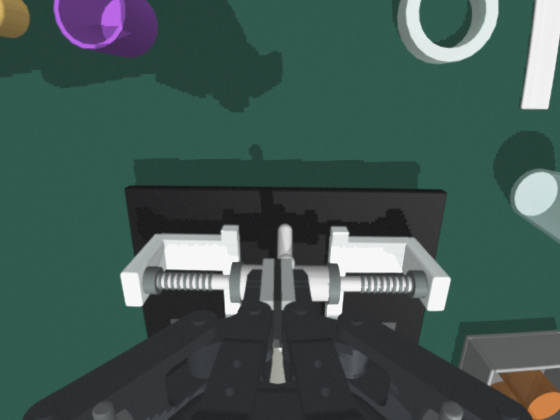

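View pics/s8a.png

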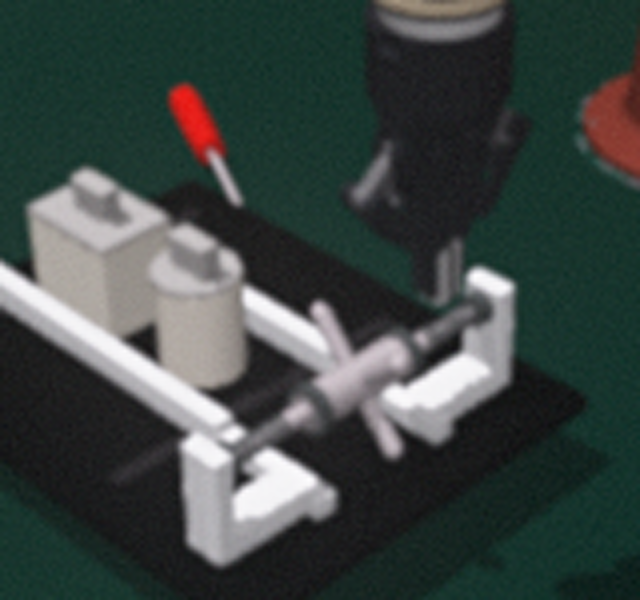

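Call:
step_arm --pt "3 11 -10 0 -0.012 0 0" --pt "3 11 -30 0 -0.012 0 0" --pt "3 11 -50 0 -0.012 0 0" --pt "3 11 -62 0 -0.012 0 0" --pt "3 11 -62 0 -0.012 0 0"

```text
clock: 33.45
tcp_pos: [0.563, 0.1929, 0.1357]
orientation: [-0.707, 0.707, -0.01, 0.007]
ft_force: [-0.3, -0.1, -0.2]
width: 0.0001
```

Run:
```python
from h import *
cap("wrist","w25"); cap("scene","s9"); crop("s9","s9a",200,130,360,280,4)
plan([.5625,.103,.136],np.radians(-1.55))
```

```text
clock 33.5 d [ -1.8 -90.2  -1.9] w [-0.     0.    -0.003] deg 0.2 F [ 1.  -0.4  1. ] W 0.3
```

View pics/w25.png

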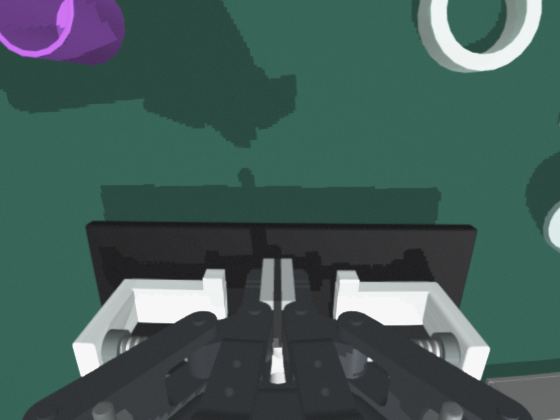

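View pics/s9a.png

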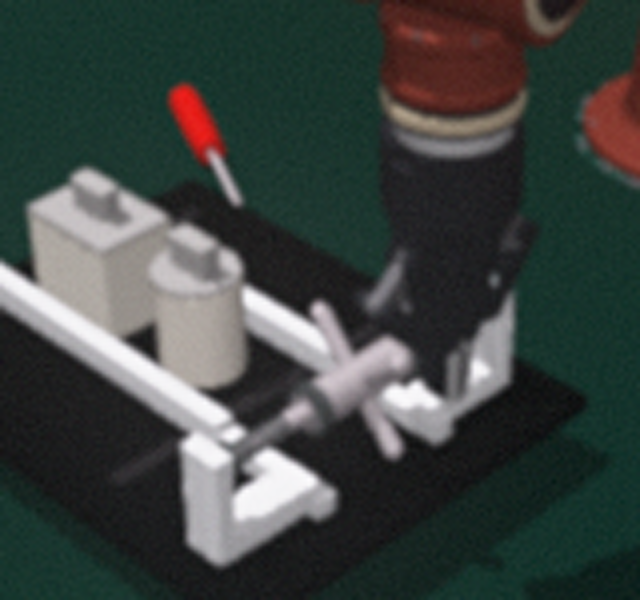

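The fingertip is behind the +y upper spoke (s9a (455,380)). First stroke, with a force check.

Call:
step_arm --pt "0 -8 0 0 0 0 0" --pt "0 -18 0 0 0 0 0" --pt "-1 -28 0 0 0 0 0" --pt "-1 -38 0 0 0 0 0" --pt "-1 -46 0 0 0 0 0"

```text
clock: 34.17
tcp_pos: [0.5665, 0.1555, 0.1482]
orientation: [0.714, -0.7, 0.004, -0.011]
ft_force: [3.6, 9.4, 7.0]
width: 0.0
```

Run:
```python
from h import *
cap("wrist","w26"); cap("scene","s10"); crop("s10","s10a",200,130,360,280,4)
plan([.5625,.103,.136],np.radians(-1.55))
```

```text
clock 34.3 d [ -3.4 -46.1  -6.6] w [-0.005  0.009 -0.004] deg 0.6 F [-0.4  5.2  2.7] W 0.0
```

View pics/s10a.png

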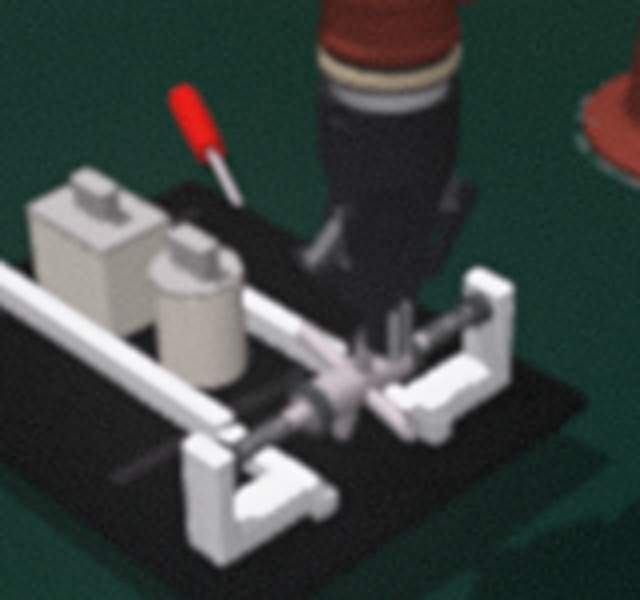

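The sleeve is turning the right way, at about 9 N. Continuing.

Call:
step_arm --pt "-1 -10 -4 0 0.005 0 0" --pt "-2 -20 -6 0 0.005 0 0" --pt "-3 -29 -6 0 0.005 0 0" --pt "-3 -38 -6 0 0.005 0 0" --pt "-3 -46 -6 0 0.005 0 0"

```text
clock: 34.9
tcp_pos: [0.5634, 0.1038, 0.1377]
orientation: [0.71, -0.704, 0.006, -0.01]
ft_force: [1.5, 4.6, 1.5]
width: -0.0002
```

Run:
```python
from h import *
cap("wrist","w27"); cap("scene","s11"); crop("s11","s11a",200,130,360,280,4)
plan([.5615,.103,.136],np.radians(-1.55))
```

```text
clock 35.0 d [-1.9  0.2 -1.6] w [-0.006  0.005 -0.003] deg 0.5 F [-0.1  2.1  2.4] W -0.2
```

View pics/s11a.png

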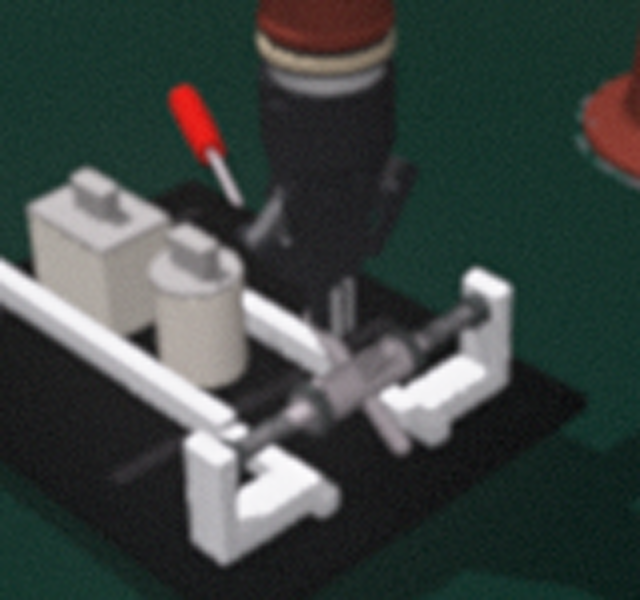

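View pics/w27.png

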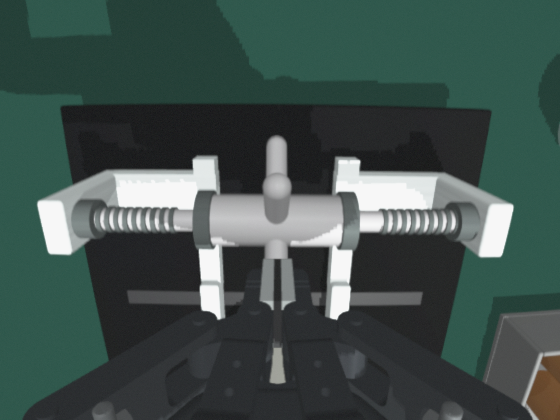

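```bash
cat >> h.py <<'E'
AX=np.array([.5625,.1225,.110])
def tips(c,phi):
    # phi deg from vertical toward -y (platform), 4 spokes
    th=np.radians(-1.55); y=np.array([-np.sin(th),np.cos(th),0])
    return [(p,proj(c,AX+.049*(-np.sin(np.radians(p))*y+np.cos(np.radians(p))*np.array([0,0,1])))[0].round(0)) for p in (phi,phi-90,phi-180,phi+180-90)]
E
python3 - <<'E'
from h import *
l=[(load("w23"),(286.5,209)),(load("w27"),(277,220)),(load("t1"),ff((138,240),5,230,140)),(load("w4"),ff((211,50),2.4,200,0))]
for c,uv in l: print(onz(c,uv,.110))
print(tri(l))
c=load("w27")
for p in (45,50,55,60,65): print(tips(c,p)[:3])
E
```

```text
[0.56424734 0.12249193 0.11      ]
[0.5631756  0.12150738 0.11      ]
[0.56549918 0.12371349 0.11      ]
[0.56256082 0.12147248 0.11      ]
(array([0.56374097, 0.12250206, 0.11169676]), [0.7270552322447226, 0.6532195954467592, 1.7424124555662337, 1.8149413570189639])
[(45, array([276., 310.])), (-45, array([276., 169.])), (-135, array([276., 146.]))]
[(50, array([276., 311.])), (-40, array([276., 178.])), (-130, array([276., 142.]))]
[(55, array([276., 312.])), (-35, array([276., 188.])), (-125, array([276., 138.]))]
[(60, array([276., 311.])), (-30, array([276., 198.])), (-120, array([276., 135.]))]
[(65, array([276., 310.])), (-25, array([276., 208.])), (-115, array([276., 132.]))]
```

Call:
step_arm --pt "0 3 25 0 0 0 0" --pt "0 3 50 0 0 0 0" --pt "0 40 52 0 0 0 0" --pt "0 78 50 0 0 0 0" --pt "0 78 20 0 0 0 0"

```text
clock: 35.62
tcp_pos: [0.5653, 0.1827, 0.1606]
orientation: [0.71, -0.704, 0.003, -0.012]
ft_force: [0.4, -0.6, -0.3]
width: 0.0003
```

Run:
```python
from h import *
c=load("w23")
for p in (35,40,45,50): print(tips(c,p)[:3])
plan([.5635,.18,.136],np.radians(-1.55))
```

```text
[(35, array([285., 256.])), (-55, array([286., 174.])), (-145, array([285., 170.]))]
[(40, array([285., 258.])), (-50, array([286., 178.])), (-140, array([285., 168.]))]
[(45, array([284., 260.])), (-45, array([286., 182.])), (-135, array([285., 165.]))]
[(50, array([284., 261.])), (-40, array([286., 187.])), (-130, array([285., 163.]))]
clock 35.6 d [ -1.8  -2.7 -24.6] w [-0.007  0.012 -0.006] deg 0.9 F [ 0.4 -0.6 -0.3] W 0.3
```

Call:
step_arm --pt "-2 0 -15 0 0.01 0 0" --pt "-2 0 -25 0 0.01 0 0" --pt "-2 -5 -26 0 0.01 0 0" --pt "-2 -15 -27 0 0.01 0 0" --pt "-2 -25 -27 0 0.01 0 0"

```text
clock: 36.25
tcp_pos: [0.5647, 0.1594, 0.1363]
orientation: [0.712, -0.702, 0.006, -0.01]
ft_force: [-0.5, 10.3, 6.4]
width: -0.0001
```

Call:
step_arm --pt "0 -10 -2 0 0 0 0" --pt "-1 -21 -3 0 0 0 0" --pt "-1 -32 -3 0 0 0 0" --pt "-2 -43 -3 0 0 0 0" --pt "-2 -54 -3 0 0 0 0"

```text
clock: 36.88
tcp_pos: [0.5637, 0.1063, 0.1351]
orientation: [0.713, -0.701, 0.005, -0.011]
ft_force: [0.3, 5.1, 1.8]
width: -0.0001
```

Run:
```python
from h import *
cap("wrist","w28"); 
plan([.5615,.098,.136],np.radians(-1.55))
```

```text
clock 36.9 d [-2.2 -6.9  0.9] w [-0.016  0.009 -0.004] deg 1.1 F [-1.1  3.2  1.8] W 0.1
```

View pics/w28.png

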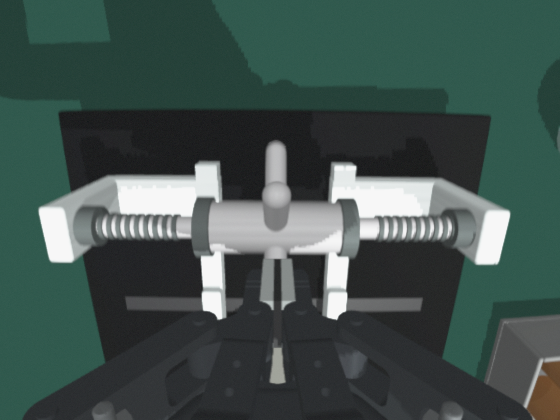

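The next spoke is up at (276,195), about −35°, and the bars have come in visibly. Next stroke.

Call:
step_arm --pt "0 2 25 -0.016 0.009 0 0" --pt "0 2 50 -0.016 0.009 0 0" --pt "0 38 52 -0.016 0.009 0 0" --pt "0 74 50 -0.016 0.009 0 0" --pt "0 74 20 -0.016 0.009 0 0"

```text
clock: 37.55
tcp_pos: [0.5661, 0.1805, 0.1588]
orientation: [0.708, -0.707, 0.005, -0.01]
ft_force: [-0.1, 0.1, -0.9]
width: 0.0006
```

Call:
step_arm --pt "-1 0 -12 0 0 0 0" --pt "-1 0 -22 0 0 0 0" --pt "-1 -5 -24 0 0 0 0" --pt "-1 -15 -24 0 0 0 0" --pt "-1 -25 -24 0 0 0 0"

```text
clock: 38.17
tcp_pos: [0.5663, 0.1573, 0.1375]
orientation: [0.71, -0.704, 0.004, -0.012]
ft_force: [-1.9, 8.3, 6.7]
width: 0.0
```

Call:
step_arm --pt "0 -10 -2 0 0 0 0" --pt "-1 -21 -3 0 0 0 0" --pt "-1 -32 -3 0 0 0 0" --pt "-2 -43 -3 0 0 0 0" --pt "-2 -54 -3 0 0 0 0"

```text
clock: 38.8
tcp_pos: [0.5653, 0.104, 0.1363]
orientation: [0.711, -0.703, 0.003, -0.013]
ft_force: [-0.8, 4.9, 2.2]
width: 0.0002
```

Run:
```python
from h import *
cap("wrist","w29"); 
plan([.5615,.100,.136],np.radians(-1.55))
c=load("w29")
for p in (45,50,55,60): print(tips(c,p)[:3])
```

```text
clock 38.9 d [-3.9 -2.5 -0.3] w [-0.009  0.015 -0.005] deg 1.0 F [-0.9  1.6  2.7] W -0.1
[(45, array([272., 313.])), (-45, array([272., 170.])), (-135, array([272., 147.]))]
[(50, array([272., 314.])), (-40, array([272., 179.])), (-130, array([272., 143.]))]
[(55, array([272., 314.])), (-35, array([272., 189.])), (-125, array([272., 139.]))]
[(60, array([272., 313.])), (-30, array([272., 199.])), (-120, array([272., 136.]))]
```

View pics/w29.png

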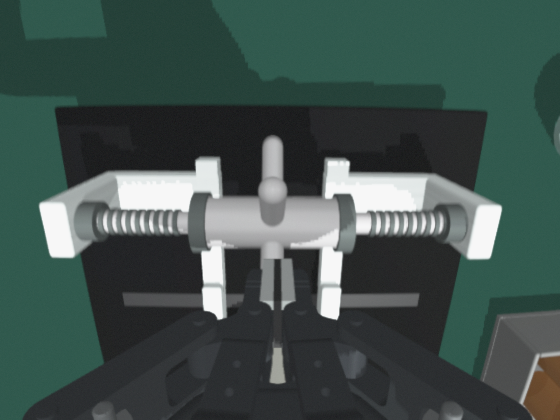

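About 4.95 rad turned so far. Fourth stroke, with x corrected by −3 mm.

Call:
step_arm --pt "-2 2 25 -0.009 0.015 0 0" --pt "-3 2 50 -0.009 0.015 0 0" --pt "-3 38 52 -0.009 0.015 0 0" --pt "-3 76 50 -0.009 0.015 0 0" --pt "-3 76 20 -0.009 0.015 0 0"

```text
clock: 39.48
tcp_pos: [0.5647, 0.1802, 0.1599]
orientation: [0.708, -0.707, 0.005, -0.01]
ft_force: [0.3, -0.1, 0.3]
width: 0.0001
```

Call:
step_arm --pt "-1 0 -12 0 0 0 0" --pt "-1 0 -22 0 0 0 0" --pt "-1 -5 -24 0 0 0 0" --pt "-1 -15 -24 0 0 0 0" --pt "-1 -25 -24 0 0 0 0"

```text
clock: 40.1
tcp_pos: [0.5652, 0.1569, 0.1388]
orientation: [0.71, -0.704, 0.003, -0.011]
ft_force: [-0.7, 8.3, 6.7]
width: -0.0001
```

Call:
step_arm --pt "0 -10 -2 0 0 0 0" --pt "-1 -21 -3 0 0 0 0" --pt "-1 -32 -3 0 0 0 0" --pt "-2 -43 -3 0 0 0 0" --pt "-2 -54 -3 0 0 0 0"

```text
clock: 40.72
tcp_pos: [0.5641, 0.1036, 0.1375]
orientation: [0.711, -0.703, 0.002, -0.012]
ft_force: [0.3, 4.9, 1.8]
width: 0.0002
```

Run:
```python
from h import *
cap("wrist","w30"); cap("scene","s12"); crop("s12","s12a",200,130,360,280,4)
plan([.5615,.100,.136],np.radians(-1.55))
```

```text
clock 40.8 d [-2.6 -2.3 -1.4] w [-0.009  0.014 -0.005] deg 1.0 F [0.2 1.4 1.9] W 0.2
```

View pics/w30.png

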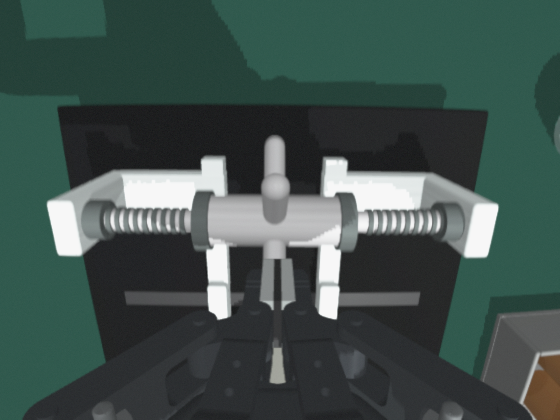

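View pics/s12a.png

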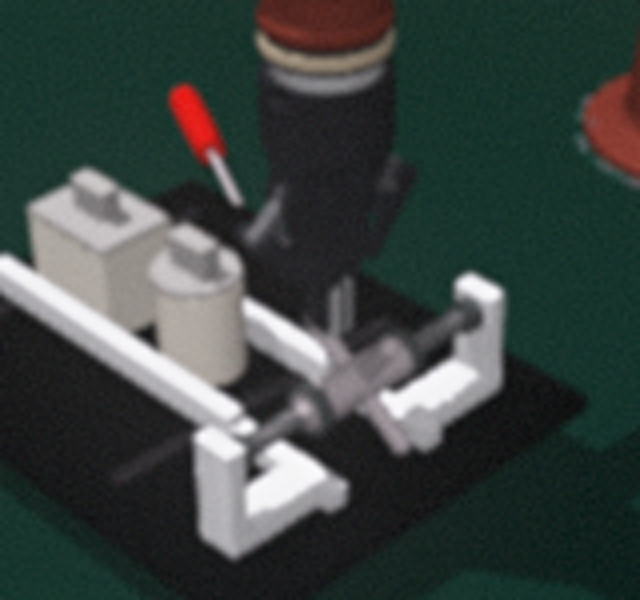

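About 6.5 rad turned; pots and lids unchanged. Fifth stroke.

Call:
step_arm --pt "-1 2 25 -0.009 0.014 0 0" --pt "-2 2 50 -0.009 0.014 0 0" --pt "-2 38 52 -0.009 0.014 0 0" --pt "-2 76 50 -0.009 0.014 0 0" --pt "-2 76 20 -0.009 0.014 0 0"

```text
clock: 41.45
tcp_pos: [0.5643, 0.1802, 0.1608]
orientation: [0.707, -0.707, 0.004, -0.01]
ft_force: [0.7, -0.6, 0.4]
width: 0.0002
```

Call:
step_arm --pt "-1 0 -12 0 0 0 0" --pt "-1 0 -23 0 0 0 0" --pt "-1 -5 -25 0 0 0 0" --pt "-1 -15 -25 0 0 0 0" --pt "-1 -25 -25 0 0 0 0"

```text
clock: 42.08
tcp_pos: [0.5649, 0.1569, 0.1387]
orientation: [0.71, -0.705, 0.003, -0.011]
ft_force: [-0.6, 8.5, 6.0]
width: 0.0001
```

Call:
step_arm --pt "0 -8 -2 0 0 0 0" --pt "-1 -16 -3 0 0 0 0" --pt "-1 -24 -3 0 0 0 0" --pt "-1 -30 -3 0 0 0 0" --pt "-1 -36 -3 0 0 0 0"

```text
clock: 42.7
tcp_pos: [0.5647, 0.1219, 0.1374]
orientation: [0.711, -0.703, 0.002, -0.012]
ft_force: [0.4, 5.5, -1.0]
width: 0.0002
```

Call:
step_arm --pt "0 -4 0 0 0 0 0" --pt "0 -8 0 0 0 0 0" --pt "0 -12 0 0 0 0 0" --pt "0 -16 0 0 0 0 0" --pt "0 -19 0 0 0 0 0"

```text
clock: 43.32
tcp_pos: [0.5653, 0.1027, 0.1384]
orientation: [0.711, -0.703, 0.002, -0.013]
ft_force: [0.0, 4.0, 1.8]
width: 0.0001
```

Run:
```python
from h import *
cap("wrist","w31"); cap("scene","s13"); crop("s13","s13a",200,130,360,280,4)
plan([.5615,.100,.136],np.radians(-1.55))
c=load("w31")
for p in (45,50,55,60): print(tips(c,p)[:3])
```

```text
clock 43.4 d [-3.7 -2.3 -2.1] w [-0.011  0.016 -0.006] deg 1.2 F [1.5 2.9 2.9] W 0.3
[(45, array([272., 308.])), (-45, array([272., 166.])), (-135, array([272., 144.]))]
[(50, array([272., 309.])), (-40, array([272., 175.])), (-130, array([272., 140.]))]
[(55, array([272., 309.])), (-35, array([272., 184.])), (-125, array([272., 136.]))]
[(60, array([272., 309.])), (-30, array([272., 195.])), (-120, array([272., 133.]))]
```

View pics/w31.png

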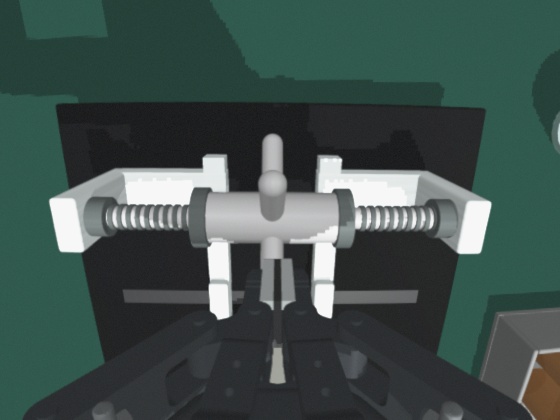

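View pics/s13a.png

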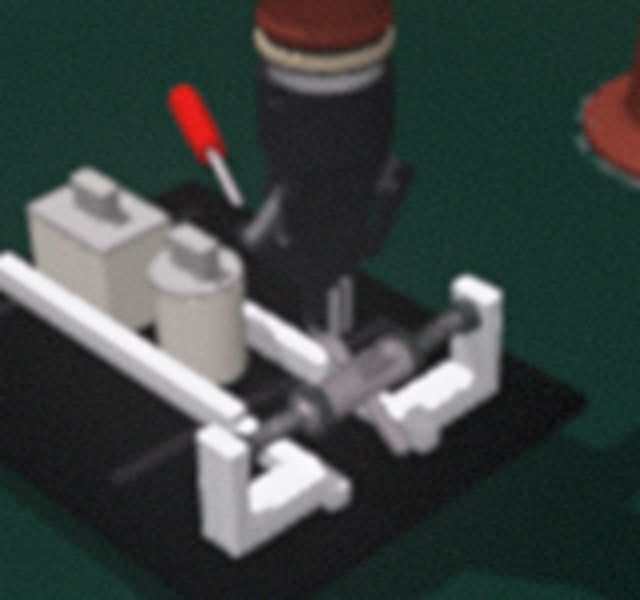

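About 8.1 rad turned and no stop yet, so 0.4–1.1 rad remains. For the sixth stroke I'll go slowly and check the force at every call.

Call:
step_arm --pt "-2 2 25 -0.011 0.016 0 0" --pt "-3 2 50 -0.011 0.016 0 0" --pt "-3 38 52 -0.011 0.016 0 0" --pt "-3 76 50 -0.011 0.016 0 0" --pt "-3 76 20 -0.011 0.016 0 0"

```text
clock: 44.05
tcp_pos: [0.5639, 0.1796, 0.1603]
orientation: [-0.707, 0.707, -0.005, 0.008]
ft_force: [1.6, -0.0, -0.1]
width: 0.0
```

Call:
step_arm --pt "-1 0 -12 0 0 0 0" --pt "-1 0 -23 0 0 0 0" --pt "-1 -4 -25 0 0 0 0" --pt "-1 -10 -25 0 0 0 0" --pt "-1 -16 -25 0 0 0 0"

```text
clock: 44.68
tcp_pos: [0.5636, 0.1651, 0.1372]
orientation: [0.709, -0.705, 0.004, -0.009]
ft_force: [-3.1, 12.4, 7.6]
width: -0.0001
```

Call:
step_arm --pt "0 -2 -1 0 0 0 0" --pt "0 -4 -1 0 0 0 0" --pt "0 -6 -1 0 0 0 0" --pt "0 -8 -1 0 0 0 0" --pt "0 -10 -1 0 0 0 0"

```text
clock: 45.3
tcp_pos: [0.5651, 0.1567, 0.1391]
orientation: [0.71, -0.704, 0.003, -0.011]
ft_force: [-0.4, 5.7, 4.9]
width: -0.0001
```

Call:
step_arm --pt "0 -2 -1 0 0 0 0" --pt "0 -4 -1 0 0 0 0" --pt "0 -6 -1 0 0 0 0" --pt "0 -8 -1 0 0 0 0" --pt "0 -8 -1 0 0 0 0"

```text
clock: 45.92
tcp_pos: [0.566, 0.1493, 0.1397]
orientation: [0.711, -0.703, 0.002, -0.012]
ft_force: [-1.0, 4.9, 3.9]
width: -0.0
```

Call:
step_arm --pt "-1 -2 -1 0 0 0 0" --pt "-1 -4 -1 0 0 0 0" --pt "-1 -6 -1 0 0 0 0" --pt "-1 -8 -1 0 0 0 0" --pt "-1 -8 -1 0 0 0 0"

```text
clock: 46.55
tcp_pos: [0.5648, 0.1408, 0.1384]
orientation: [0.711, -0.703, 0.002, -0.012]
ft_force: [0.3, 3.2, 1.1]
width: -0.0001
```

Call:
step_arm --pt "0 -2 -1 0 0 0 0" --pt "0 -4 -1 0 0 0 0" --pt "0 -6 -1 0 0 0 0" --pt "0 -8 -1 0 0 0 0" --pt "0 -8 -1 0 0 0 0"

```text
clock: 47.18
tcp_pos: [0.5647, 0.133, 0.1376]
orientation: [0.711, -0.703, 0.002, -0.012]
ft_force: [-1.0, 4.8, 3.4]
width: -0.0
```

Call:
step_arm --pt "0 -2 -1 0 0 0 0" --pt "0 -4 -1 0 0 0 0" --pt "0 -6 -1 0 0 0 0" --pt "0 -8 -1 0 0 0 0" --pt "0 -8 -1 0 0 0 0"

```text
clock: 47.8
tcp_pos: [0.5646, 0.1256, 0.1363]
orientation: [0.711, -0.703, 0.002, -0.012]
ft_force: [0.5, 7.1, 1.7]
width: -0.0003
```

Run:
```python
from h import *
cap("wrist","w32"); cap("scene","s14"); crop("s14","s14a",200,130,360,280,4)
plan([.5635,.100,.136],np.radians(-1.55))
```

```text
clock 47.9 d [ -1.1 -25.5  -0.3] w [-0.012  0.013 -0.007] deg 1.1 F [-0.4  6.1  3.1] W -0.1
```

View pics/w32.png

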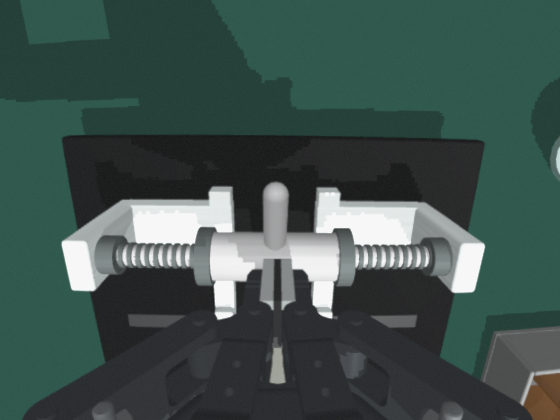

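View pics/s14a.png

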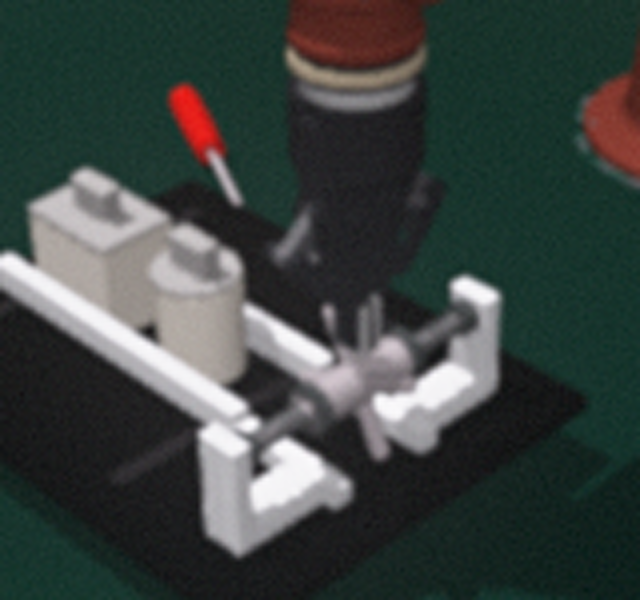

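Call:
step_arm --pt "0 -1 -1 0 0 0 0" --pt "0 -2 -1 0 0 0 0" --pt "0 -3 -1 0 0 0 0" --pt "0 -4 -1 0 0 0 0" --pt "0 -4 -1 0 0 0 0"

```text
clock: 48.52
tcp_pos: [0.5647, 0.1251, 0.1362]
orientation: [0.714, -0.7, 0.002, -0.012]
ft_force: [-2.3, 14.9, 5.2]
width: 0.0001
```

The tool moved only 0.5 mm of the 4 mm commanded and the force rose to 15 N, so this looks like the stop. Confirming with one more push.

Call:
step_arm --pt "0 -2 0 0 0 0 0" --pt "0 -4 0 0 0 0 0" --pt "0 -5 0 0 0 0 0" --pt "0 -6 0 0 0 0 0" --pt "0 -6 0 0 0 0 0"

```text
clock: 49.15
tcp_pos: [0.5645, 0.1247, 0.1365]
orientation: [0.718, -0.695, 0.002, -0.012]
ft_force: [-0.1, 22.0, 2.9]
width: 0.0
```

Run:
```python
from h import *
cap("wrist","w33")
plan([.5635,.100,.136],np.radians(-1.55))
```

```text
clock 49.2 d [ -1.  -24.7  -0.5] w [-0.032  0.015 -0.008] deg 2.1 F [ 1.  22.8  2.9] W 0.2
```

Call:
step_arm --pt "0 8 0 0 0 0 0" --pt "0 10 25 -0.03 0.015 0 0" --pt "0 10 60 -0.03 0.015 0 0" --pt "0 10 110 -0.03 0.015 0 0" --pt "0 10 150 -0.03 0.015 0 0"

```text
clock: 49.82
tcp_pos: [0.5645, 0.1335, 0.2874]
orientation: [-0.707, 0.707, -0.007, 0.007]
ft_force: [0.7, -0.2, 0.2]
width: 0.0
```

Call:
step_arm --pt "0 -60 20 0 0 0 0" --pt "0 -120 20 0 0 0 0" --pt "0 -180 20 0 0 0 0" --pt "0 -180 20 0 0 0 0" --pt "0 -180 20 0 0 0 0"

```text
clock: 50.45
tcp_pos: [0.5641, -0.047, 0.3064]
orientation: [-0.707, 0.707, -0.008, 0.007]
ft_force: [0.2, 0.9, -0.2]
width: -0.0
```

Run:
```python
from h import *
cap("wrist","w34"); crop("w34","w34a",200,0,380,250,2.4)
plan([.5635,.100,.136],np.radians(-1.55))
```

```text
clock 50.5 d [  -0.7  146.2 -170.7] w [ 0.001 -0.002 -0.007] deg 0.4 F [-0.   0.1 -1. ] W -0.3
```

View pics/w34.png

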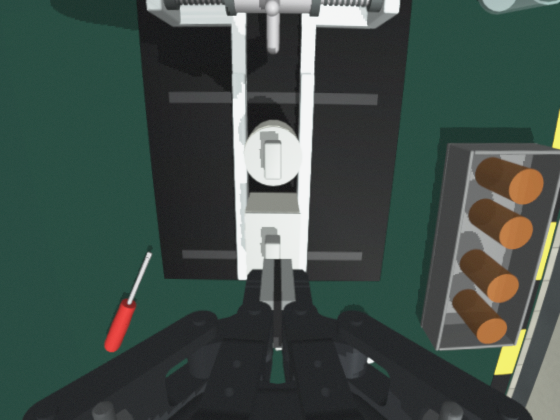

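View pics/w34a.png

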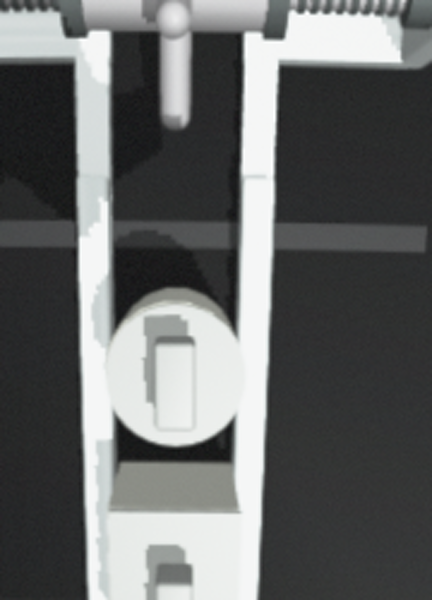

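Run:
```python
from h import *
w=load("w34");f=lambda *p:ff(p,2.4,200,0)
P=[onz(w,f(*q),.072) for q in [(76,176),(109,176),(244,176),(275,176)]]
print(P); print("inner gap",P[2][0]-P[1][0],"outer",P[3][0]-P[0][0])
print("spoke angle candidates")
for p in (20,25,30,35): print([t for t in tips(w,p)][:2])
```

```text
[array([0.51659163, 0.05879318, 0.072     ]), array([0.53122579, 0.0583877 , 0.072     ]), array([0.59094246, 0.05709651, 0.072     ]), array([0.60466931, 0.05688216, 0.072     ])]
inner gap 0.05971667773865619 outer 0.08807768283771
spoke angle candidates
[(20, array([272.,   3.])), (-70, array([272., -69.]))]
[(25, array([272.,   9.])), (-65, array([272., -69.]))]
[(30, array([272.,  14.])), (-60, array([272., -68.]))]
[(35, array([272.,  20.])), (-55, array([272., -67.]))]
```

Call:
step_arm --pt "-40 -30 30 0 0 0 0" --pt "-80 -60 60 0 0 0 0" --pt "-120 -90 60 0 0 0 0" --pt "-130 -130 60 0 0 0 0" --pt "-130 -150 60 0 0 0 0"

```text
clock: 51.12
tcp_pos: [0.434, -0.1965, 0.3669]
orientation: [-0.707, 0.708, -0.007, 0.007]
ft_force: [-0.6, 0.6, 1.3]
width: -0.0002
```

Run:
```python
from h import *
cap("top","t9"); crop("t9","t9a",230,140,370,250,5); cap("scene","s15"); crop("s15","s15a",150,110,350,270,3.5); cap("wrist","w35")
```

```text
(no output)
```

View pics/t9a.png

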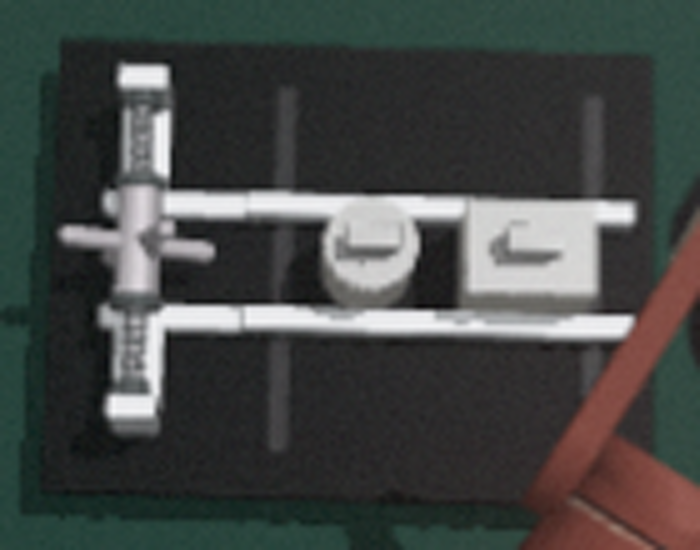

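View pics/s15a.png

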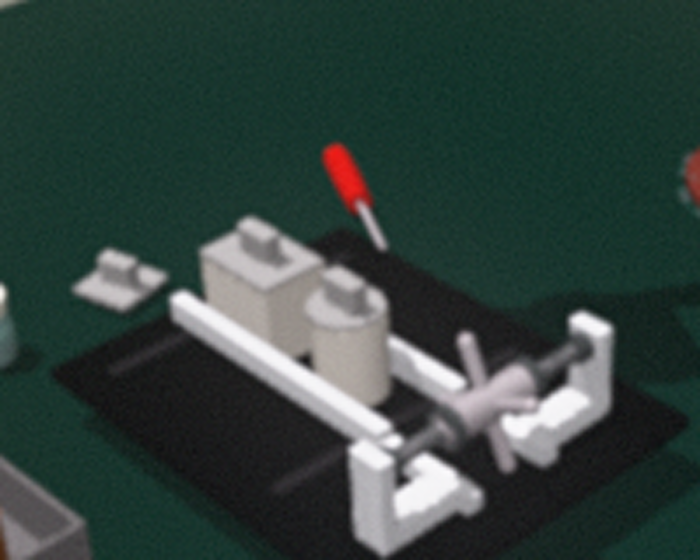

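View pics/t9.png

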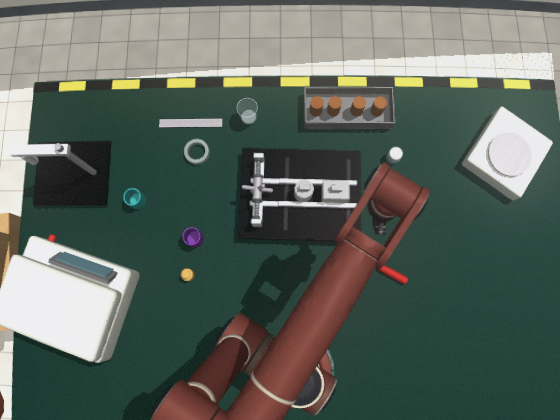

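The inner gap between the bars measures 59.7 mm (60 when drawn in). Both pots stand lidded between the bars, the bystanders have not moved, and the arm is clear. Handing in.

Run:
```python
from rig import robot
s=robot.get_state(); print(s["clock"],s["ft_force"])
print(robot.finish_job())
```

```text
51.275 [ 0.21192237 -0.46567787 -0.94986571]
the job is handed in; nothing more can be done
None
```

The shaker is ready and I handed the job in at 51 s on the robot's clock. No verdict is reported, so what follows rests on my own last checks.

**What I did:** This run had a round and an oblong pot; the square pot was absent. I stood both between the bars, the oblong with its long sides along them. Each got its own lid, seated to within 1 mm of the height I predicted. The square lid was left over and stayed on the bench. Then I turned the sleeve by its spokes in six strokes, about 9.1–9.2 rad by estimate.

**Last checks:**
- **Stop:** the spoke stopped moving as the push rose to 22 N.
- **Bars:** the inner gap measured 59.7 mm, against the stated 60 mm.
- **Pots:** both pots stand upright with lids on in the last pictures.
- **Surroundings:** the look-alikes and other bystanders appear untouched, and the arm is clear.

**Disagreements:** While I gripped things, the arm's reading differed by 2–4 mm from where the wrist camera had placed them. I corrected for it by comparing each lid directly with its pot in the same picture. No check failed.

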